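# Lay out stripped gearbox parts on their outline pads

### The job

Lay the four stripped gearbox parts out for inspection: pick up the large gear, the small gear, the two-bolt flange and the link bar one after another and set each down flat on the black pad that carries its own painted white outline, centred on that outline and, for the flange and the link bar, turned to lie along it (either way round). Set the parts down, do not drop them, and leave the small cup of screws where it stands.

Things in the scene. Friction and masses are not known exactly. Their poses are not given: they have to be found in the camera images.
- gear_large: The larger of two plain steel spur gears: toothed disc 66 mm across the teeth and 16 mm thick, lying flat, with a round hub 28 mm in diameter standing up from its middle to 50 mm above the underside (34 mm of hub above the disc, good to grip). About 0.4 kg. Origin: centre of the underside; z up along the hub. Its yaw does not matter.
- gear_small: The smaller plain steel spur gear: toothed disc 42 mm across the teeth and 16 mm thick, lying flat, with a round hub 22 mm in diameter standing up to 48 mm above the underside (32 mm of hub above the disc). About 0.2 kg. Origin: centre of the underside; z up along the hub. Its yaw does not matter.
- flange: Plain steel oval two-bolt flange: plate 110 mm long (its x axis), 56 mm wide at the middle (its y axis), tapering to rounded ears, 12 mm thick, lying flat, with a round boss 34 mm in diameter standing up from its middle to 44 mm above the underside (32 mm of boss above the plate). About 0.3 kg. Origin: centre of the underside; z up along the boss. The same after a half turn about z.
- link: Plain steel link bar lying flat: two equal round eyes 32 mm in diameter, 78 mm apart centre to centre, joined by a straight bar 16 mm wide; 110 mm long overall (its x axis), 26 mm high throughout. Grip across the bar in the middle (about 45 mm of straight bar between the eyes). About 0.3 kg. Origin: centre of the underside, midway between the eyes; z up. The same after a half turn about z.
- pad_gear_large: Fixed black rubber pad lying on the bench, 130 mm long (its x axis) x 84 mm wide (its y axis) x 5 mm thick. Origin: middle of its underside, z up, so its top is 5 mm above the origin. Painted on it in white, centred on the pad, the filled silhouette of the large gear: a toothed disc about 71 mm across. Its yaw does not matter.
- pad_gear_small: Fixed black rubber pad lying on the bench, 130 mm long (its x axis) x 84 mm wide (its y axis) x 5 mm thick. Origin: middle of its underside, z up, so its top is 5 mm above the origin. Painted on it in white, centred on the pad, the filled silhouette of the small gear: a toothed disc about 47 mm across. Its yaw does not matter.
- pad_flange: Fixed black rubber pad lying on the bench, 130 mm long (its x axis) x 84 mm wide (its y axis) x 5 mm thick. Origin: middle of its underside, z up, so its top is 5 mm above the origin. Painted on it in white, centred on the pad, the filled silhouette of the flange: a pointed oval about 115 mm long along the pad's x and 61 mm wide, with a black dot for each bolt hole. The flange's x axis must lie along this pad's x axis, either way round.
- pad_link: Fixed black rubber pad lying on the bench, 130 mm long (its x axis) x 84 mm wide (its y axis) x 5 mm thick. Origin: middle of its underside, z up, so its top is 5 mm above the origin. Painted on it in white, centred on the pad, the filled silhouette of the link bar: two round ends joined by a narrow bar, about 115 mm long along the pad's x. The link bar's x axis must lie along this pad's x axis, either way round.
- cup: Small loose aluminium cup of screws standing near the middle of the bench, among the parts and pads, 52 mm in diameter and 45 mm high, about 0.35 kg. Not to be moved. Origin: centre of its underside.
Mind the look-alikes: they are no part of the job. Leave any pink look-alike of the link alone.

How it is judged:
By the outcome, as a careful person would: the job done as asked, in the order asked, and still so for the second after the job is handed in, with the robot touching nothing.
It also fails if it takes over 104 s, if anything falls off the work surface, if the arm or the gripper's body presses on something with over 40 N, if the wrist force passes 120 N, or if a joint passes its speed limit or range.

### The arm

A 6-joint arm with a two-finger parallel gripper is mounted at the origin on the work surface. World frame = base frame: x ahead of the robot, y to its left, z up, the work surface at z = 0. Lengths are in m, angles in rad, forces in N, time in s.
With the tool pointing down it reaches from about 0.3 to 0.875 m from the base axis. Payload 6.4 kg.
Tool frame: the origin (TCP) lies between the finger pads; the fingertips stand 25 mm ahead of it and the grasp point (between the pads) lies 6 mm ahead of it; y points along the fingers, x is the direction in which the jaws open and shut, and the axes are right-handed (so a half turn about y gives the same grasp; the last joint's range is limited). The gripper opens to 85 mm and grips with 20 to 120 N. Pads are 22 mm wide; open, the fingers measure 114 mm over their backs; the gripper's body (76 mm by 85 mm) begins 54 mm behind the grasp point. The pads swing forward as they close: fully open they stand 13 mm farther back than shut.
Start: joints at [1.007, 0.181, 1.607, -0, 1.354, -0.206], TCP at [0.201, 0.539, 0.256] pointing down, gripper open.
Joint ranges: [-2.99, 2.99], [-0.89, 2.07], [0.3, 2.58], [-1.14, 4.28], [0, 2.63], [-3.12, 3.12]. Speed limits (rad/s): [2.57, 2.57, 3.01, 3.14, 3.14, 3.14].

### API

Orientations are given as a unit quaternion [w, x, y, z].
In Python, from bench import ctrl, vision, ticket, find_in, regions_of, pinpoint gives the robot as it stands.
- The arm moves only by the tool apply_moves, never from a script. Its argument "increments" is a list of rows, each an object of numbers: "x", "y", "z": the shift along the tool's x, y, z in cm; "ax", "ay", "az": the turn, a rotation vector about the tool's x, y, z in rad; "grip": the closure, from 0 (fully open) to 1 (shut). A call has 1 to 12 rows; each row is the pose to reach, as a shift and turn from the pose measured when the call began, along the tool's axes at that moment; what a row does not reach only later rows make up. A row lasts 1/8 s, in which the tool goes at most 62.5 mm and 10.7 degrees, less where a joint would pass 70% of its speed; a pose out of reach is approached as far as the arm can. A call with a gripper value outside its range is refused whole. The fingers move at their own pace and stop on an object; the grip force is fixed at half the most. Time passes only in rows, so rows that repeat a pose let the fingers close. It gives the time, the measured TCP pose, the force and the opening at its end, in the units of the state.
- ctrl.get_obs(): the state, without advancing time (a new reading comes with each control period).
- vision.camera(name): name is "side" or "top" or "wrist"; returns the picture (420x560x3 uint8, red, green, blue); there is no depth.
- vision.camera_params(name): a dict with "intrinsics" (3x3 intrinsics, pixels), "R" (3x3) and "t" (3): a world point X has camera coordinates R X + t. Camera axes: x right, y down, z forward; pixel columns grow to the right and rows downward; lengths in m; the calibration is good to about 2 mm. A picture is of the moment at which its call begins: read the wrist's pose just before it. camera_params takes no time and is no camera call; for the wrist camera it gives the pose at the moment of the call.
- ticket.hand_in(): hands the job in, once; it reports no verdict.
Trained networks look in the newest picture that a camera, given by its name, has taken for a name from the list of things; names that differ only in an ending like _2 or _b are one class to them, and where a whole thing is asked for, a point or a joint stands for the part that bears it (a point fixed in the world has none). Each returns a list of dicts, best first, with "p" (0 to 1); they miss things now and then, are a little off and sometimes report something else, mostly with a low value. They report only what shows in the picture. A call takes as long as a camera call. They do not tell look-alikes from the thing itself.
- find_in(camera, query): "rect" ([centre column, centre row, width, height] in pixels, round what is visible of it).
- regions_of(camera, query): "mask" (420x560 bool, what is visible of it) and "rect" ([centre column, centre row, width, height] in pixels, round what is visible of it).
- pinpoint(camera, query): "xy" ([column, row] in pixels: a listed point, or the origin of a listed thing).
The state is a dict: "time_s": time; "q": joint angles; "dq": joint speeds; "joint_efforts": joint torques, N m; "eef_pos": TCP position; "eef_rot": TCP orientation; "wrist_force": force on the tool from outside, world axes, zero at the start; "torque": the same for the moment, N m; "opening": opening from 0.0 (shut) to 1.0 (fully open).
Only numpy, scipy, OpenCV 4.12 (cv2) and the standard library are available. Lean on these libraries where they do the work, as an engineer would, in place of code of your own. Each camera call takes 0.05 s, during which the arm holds its last target.

## Working session

There is one attempt and no reset: what is moved stays moved. The work goes in short steps, Python scripts to look and compute and a tool call to move; the robot and the scene stay as the last step left them, time stands still between calls to the robot, and variables do not carry over. Pictures are saved under pics/ and viewed, and the job is handed in when it is done.

Besides the shell and the picture viewer there is one more tool, called after "Emit:" as name(argument=value, ...) on one line, values as JSON. apply_moves: Moves the arm, as the interface text tells. Its arguments: {"type":"object","properties":{"increments":{"type":"array","items":{"type":"object","properties":{"x":{"type":"number"},"y":{"type":"number"},"z":{"type":"number"},"ax":{"type":"number"},"ay":{"type":"number"},"az":{"type":"number"},"grip":{"type":"number"}}}}},"required":["increments"]}

```bash
mkdir -p pics; ls
cat > h.py <<'E'
import numpy as np, cv2
from scipy.spatial.transform import Rotation as Rn
from bench import ctrl, vision, ticket, find_in, regions_of, pinpoint
def save(n,im): cv2.imwrite('pics/'+n,cv2.cvtColor(im,cv2.COLOR_RGB2BGR))
def ray(cam,uv,z,P=None):
    P=P or vision.camera_params(cam)
    K=np.array(P['intrinsics']);R=np.array(P['R']);t=np.array(P['t'])
    d=R.T@np.linalg.inv(K)@np.array([uv[0],uv[1],1.]);c=-R.T@t
    return c+d*(z-c[2])/d[2]
def proj(cam,X,P=None):
    P=P or vision.camera_params(cam)
    p=np.array(P['intrinsics'])@(np.array(P['R'])@np.array(X)+np.array(P['t']));return p[:2]/p[2]
E
python3 - <<'E'
from h import *
o=ctrl.get_obs();print(o)
for c in ['top','side','wrist']:
    save(c+'0.png',vision.camera(c))
    P=vision.camera_params(c);print(c,P)
    if c=='top':
        for n in ['gear_large','gear_small','flange','link','pad_gear_large','pad_gear_small','pad_flange','pad_link','cup']:
            print(n,[(np.round(d['xy'],1),round(d['p'],2)) for d in pinpoint('top',n)][:4])
E
```

```text
pics
{'time_s': 0.0, 'q': array([ 1.00668128e+00,  1.81562741e-01,  1.60806041e+00, -9.55354254e-06,
        1.35379451e+00, -2.06254309e-01]), 'dq': array([-3.52484756e-05, -5.82571188e-04,  4.98712360e-04,  3.11102434e-04,
       -1.36828827e-03,  5.08214747e-04]), 'joint_efforts': array([ 1.14994331e-03, -4.44867110e+01, -3.51338089e+01, -1.58944144e-04,
        9.37525911e-03,  3.46009642e-06]), 'eef_pos': array([0.20107542, 0.53812528, 0.25534659]), 'eef_rot': array([-0.58075078,  0.58125965,  0.40243622, -0.40362215]), 'wrist_force': array([ 0.09710195, -0.30719132,  0.43398554]), 'torque': array([-0.03229625, -0.0275256 , -0.00515737]), 'opening': 0.9991368515156818}
top {'intrinsics': array([[398.89137216,   0.        , 279.54620582],
       [  0.        , 398.89137216, 211.67139184],
       [  0.        ,   0.        ,   1.        ]]), 'R': array([[ 0.00791909, -0.99995774, -0.00467009],
       [-0.99893446, -0.00769847, -0.04550461],
       [ 0.04546673,  0.00502547, -0.99895321]]), 't': array([0.01185912, 0.49456979, 1.03925083])}
gear_large [(array([387.3, 258.3]), 0.88),
[... 520 characters left out ...]
67.85866083, 215.40510041],
       [  0.        ,   0.        ,   1.        ]]), 'R': array([[ 0.67245134, -0.74011522,  0.00621733],
       [-0.55941542, -0.51373612, -0.65048412],
       [ 0.48462727,  0.43394084, -0.75949441]]), 't': array([-0.34456609,  0.3164094 ,  0.88759254])}
wrist {'intrinsics': array([[291.56798879,   0.        , 278.50431598],
       [  0.        , 291.56798879, 212.20790641],
       [  0.        ,   0.        ,   1.        ]]), 'R': array([[ 3.49914427e-01,  9.36781492e-01, -5.75055702e-04],
       [ 8.86433446e-01, -3.30909342e-01,  3.23627492e-01],
       [ 3.02977953e-01, -1.13751677e-01, -9.46184398e-01]]), 't': array([-0.57473239, -0.04280729,  0.38159962])}
```

View pics/top0.png

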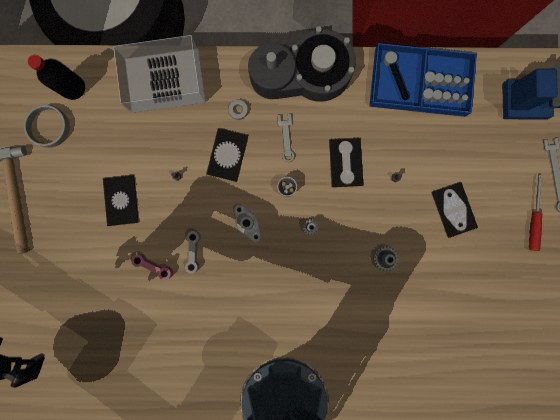

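View pics/side0.png

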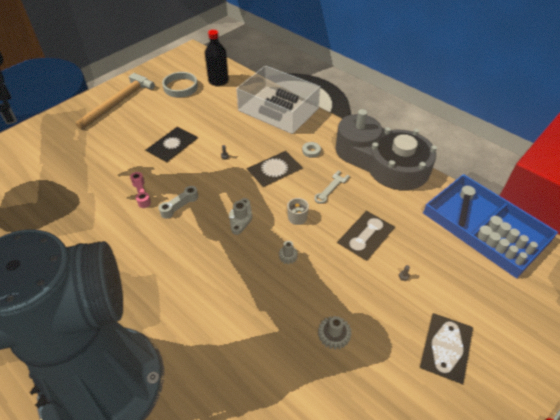

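View pics/wrist0.png

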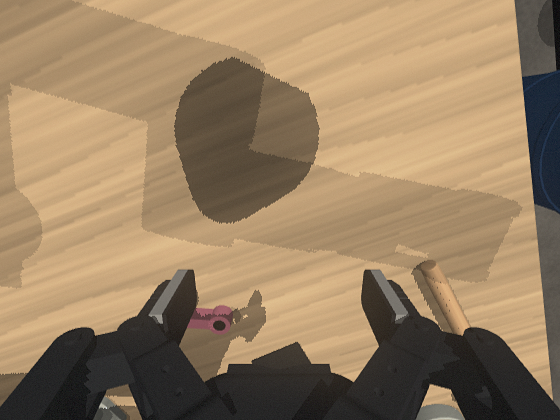

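```bash
python3 - <<'E'
from h import *
o=ctrl.get_obs();q=o['eef_rot'];R=Rn.from_quat([q[1],q[2],q[3],q[0]]).as_matrix();print(R.round(3))
P=vision.camera_params('wrist');Rc=np.array(P['R']);c=-Rc.T@np.array(P['t'])
print('cam in tool',(R.T@(c-o['eef_pos'])).round(4),(R.T@Rc.T).round(3).tolist())
im=vision.camera('top');vision.camera('side')
zt={'gear_large':.016,'gear_small':.016,'flange':.012,'link':.026,'pad_gear_large':.005,'pad_gear_small':.005,'pad_flange':.005,'pad_link':.005,'cup':0}
for n in zt:
    for cam in ['top','side']:
        for d in regions_of(cam,n)[:3]:
            if d['p']<.3: continue
            m=d['mask'];ys,xs=np.nonzero(m)
            pts=np.array([ray(cam,(x,y),zt[n])[:2] for x,y in zip(xs,ys)])
            r=cv2.minAreaRect((pts*1000).astype(np.float32))
            print(n,cam,round(d['p'],2),'pix',xs.mean().round(1),ys.mean().round(1),'mean',pts.mean(0).round(4),'rect',np.round(r[0],1),np.round(r[1],1),round(r[2],1))
E
python3 - <<'E'
import cv2
im=cv2.imread('pics/top0.png')
cv2.imwrite('pics/crop1.png',cv2.resize(im[200:290,110:270],None,fx=5,fy=5,interpolation=cv2.INTER_CUBIC))
E
```

```text
[[ 0.35  -0.    -0.937]
 [ 0.937 -0.     0.35 ]
 [-0.    -1.     0.   ]]
cam in tool [-1.000e-04 -1.183e-01  8.320e-02] [[1.0, 0.0, -0.0], [0.001, -0.324, 0.946], [0.0, -0.946, -0.324]]
gear_small top 0.76 pix 310.1 226.4 mean [ 0.4562 -0.0646] rect [456.6 -64.6] [36.2 34. ] 63.9
gear_small side 0.65 pix 288.1 252.5 mean [ 0.455  -0.0644] rect [457.  -63.9] [62.  38.8] 42.6
flange top 0.56 pix 247.2 223.0 mean [0.464  0.1005] rect [464.2 100.3] [102.3  57.2] 12.0
flange side 0.6 pix 240.3 214.9 mean [0.4628 0.0999] rect [463.1 100.9] [115.4  54.2] 46.6
link top 0.86 pix 151.1 266.2 mean [0.3501 0.3466] rect [350.2 345.8] [111.6  39. ] 64.3
link top 0.62 pix 192.6 251.0 mean [0.3901 0.2398] rect [389.  238.8] [ 34. 106.] 89.1
link side 0.64 pix 140.2 189.2 mean [0.344  0.3381] rect [344.6 338.8] [127.3  31.1] 64.0
link side 0.63 pix 178.6 201.9 mean [0.3819 0.2327] rect [383.7 232.2] [ 52.4 117. ] 87.8
pad_gear_large top 0.79 pix 227.3 154.1 mean [0.6474 0.1565] rect [646.8 158.1] [ 87.  131.9] 76.7
pad_gear_large side 0.94 pix 273.7 168.3 mean [0.6436 0.1567] rect [644.6 157.4] [ 84.
[... 256 characters left out ...]
5043 -0.4462] rect [ 502.8 -447.4] [136.5  89.1] 17.9
pad_flange top 0.48 pix 310.1 226.5 mean [ 0.456  -0.0654] rect [455.9 -65.6] [37.8 35.5] 63.8
pad_flange side 0.7 pix 447.1 348.3 mean [ 0.5008 -0.4492] rect [ 503.5 -447.4] [128.7  83.4] 19.7
pad_link side 0.56 pix 365.7 234.6 mean [ 0.626  -0.1605] rect [ 627.7 -160.4] [132.8  87.1] 1.5
pad_link side 0.42 pix 171.6 143.8 mean [0.521  0.4381] rect [522.4 439.1] [133.   86.8] 6.8
cup top 0.72 pix 287.0 186.3 mean [ 0.5628 -0.0035] rect [562.4  -3.6] [50.9 48.1] 0.4
cup side 0.96 pix 297.8 210.6 mean [0.5768 0.0118] rect [578.7  11.2] [90.1 52.9] 41.9
cup side 0.62 pix 178.4 202.0 mean [0.3935 0.2543] rect [395.3 254.2] [ 52.  118.8] 88.5
```

View pics/crop1.png

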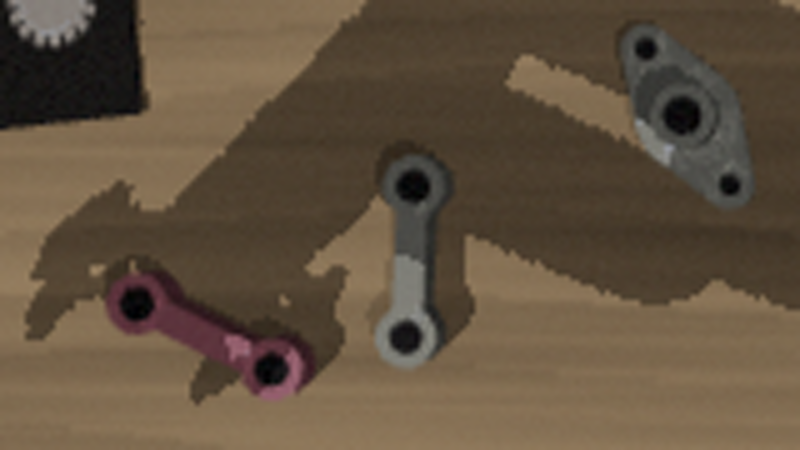

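```bash
cat >> h.py <<'E'
def pose():
    o=ctrl.get_obs();q=o['eef_rot'];return np.array(o['eef_pos']),Rn.from_quat([q[1],q[2],q[3],q[0]]).as_matrix(),o
def Rt(yaw):
    a=np.radians(yaw);x=np.array([np.cos(a),np.sin(a),0]);y=np.array([0,0,-1.]);return np.c_[x,y,np.cross(x,y)]
def plan(*wps):
    p,R,o=pose();print('t',round(o['time_s'],2),'p',p.round(4),'yaw',np.degrees(np.arctan2(R[1,0],R[0,0])).round(2),'open',round(o['opening'],3))
    for (x,y,z,yaw) in wps:
        d=R.T@(np.array([x,y,z])-p)*100; r=Rn.from_matrix(R.T@Rt(yaw)).as_rotvec()
        n=max(np.linalg.norm(d)/6.25,np.degrees(np.linalg.norm(r))/10.7)
        print((x,y,z,yaw),'xyz cm',d.round(2),'rot',r.round(3),'rows>=',round(n,1))
E
python3 - <<'E'
from h import *
print(ray('top',(387,258),.03))
for d in [(386,258)]: print(ray('top',d,.016))
plan((.42,.12,.25,90),(.37,-.26,.2,90))
E
```

```text
[ 0.37656127 -0.2614497   0.03      ]
[ 0.37558718 -0.26254127  0.016     ]
t 1.6 p [0.2014 0.5386 0.2563] yaw 69.5 open 1.002
(0.42, 0.12, 0.25, 90) xyz cm [-31.55   0.63 -35.14] rot [-0.    -0.358 -0.   ] rows>= 7.6
(0.37, -0.26, 0.2, 90) xyz cm [-68.9    5.63 -43.76] rot [-0.    -0.358 -0.   ] rows>= 13.1
```

Emit:
apply_moves(increments=[{"x": -31.5,"y": 0.6,"z": -35.1,"ay": -0.358},{"x": -31.5,"y": 0.6,"z": -35.1,"ay": -0.358},{"x": -31.5,"y": 0.6,"z": -35.1,"ay": -0.358},{"x": -31.5,"y": 0.6,"z": -35.1,"ay": -0.358},{"x": -31.5,"y": 0.6,"z": -35.1,"ay": -0.358},{"x": -31.5,"y": 0.6,"z": -35.1,"ay": -0.358},{"x": -31.5,"y": 0.6,"z": -35.1,"ay": -0.358},{"x": -68.8,"y": 5.6,"z": -44.4,"ay": -0.358},{"x": -68.8,"y": 5.6,"z": -44.4,"ay": -0.358},{"x": -68.8,"y": 5.6,"z": -44.4,"ay": -0.358},{"x": -68.8,"y": 5.6,"z": -44.4,"ay": -0.358},{"x": -68.8,"y": 5.6,"z": -44.4,"ay": -0.358}])

```text
invalid input
```

Emit:
apply_moves(increments=[{"x": -31.5,"y": 0.6,"z": -35.1,"ax": 0,"ay": -0.358,"az": 0,"grip": 0}])

```text
time_s: 1.72
eef_pos: [0.2283, 0.4874, 0.2556]
eef_rot: [0.542, -0.541, -0.455, 0.455]
wrist_force: [1.6, -0.7, -0.2]
opening: 1.0
```

```bash
python3 -c "
from h import *
plan((.42,.12,.25,90),(.376,-.2615,.2,90))"
```

```text
t 1.73 p [0.2283 0.4874 0.2556] yaw 80.1 open 1.0
(0.42, 0.12, 0.25, 90) xyz cm [-32.9    0.52 -25.2 ] rot [-0.    -0.173  0.001] rows>= 6.6
(0.376, -0.2615, 0.2, 90) xyz cm [-71.24   5.48 -27.43] rot [-0.    -0.173  0.001] rows>= 12.2
```

Emit:
apply_moves(increments=[{"x": -32.9,"y": 0.5,"z": -25.2,"ax": 0,"ay": -0.173,"az": 0,"grip": 0},{"x": -32.9,"y": 0.5,"z": -25.2,"ax": 0,"ay": -0.173,"az": 0,"grip": 0},{"x": -32.9,"y": 0.5,"z": -25.2,"ax": 0,"ay": -0.173,"az": 0,"grip": 0},{"x": -32.9,"y": 0.5,"z": -25.2,"ax": 0,"ay": -0.173,"az": 0,"grip": 0},{"x": -32.9,"y": 0.5,"z": -25.2,"ax": 0,"ay": -0.173,"az": 0,"grip": 0},{"x": -71.2,"y": 5.5,"z": -27.4,"ax": 0,"ay": -0.173,"az": 0,"grip": 0},{"x": -71.2,"y": 5.5,"z": -27.4,"ax": 0,"ay": -0.173,"az": 0,"grip": 0},{"x": -71.2,"y": 5.5,"z": -27.4,"ax": 0,"ay": -0.173,"az": 0,"grip": 0},{"x": -71.2,"y": 5.5,"z": -27.4,"ax": 0,"ay": -0.173,"az": 0,"grip": 0},{"x": -71.2,"y": 5.5,"z": -27.4,"ax": 0,"ay": -0.173,"az": 0,"grip": 0},{"x": -71.2,"y": 5.5,"z": -27.4,"ax": 0,"ay": -0.173,"az": 0,"grip": 0},{"x": -71.2,"y": 5.5,"z": -27.4,"ax": 0,"ay": -0.173,"az": 0,"grip": 0}])

```text
time_s: 3.22
eef_pos: [0.3752, -0.2243, 0.2043]
eef_rot: [-0.5, 0.5, 0.5, -0.499]
wrist_force: [0.8, -0.2, 0.0]
opening: 0.999
```

Run:
```python
from h import *
plan((.376,-.2615,.2,90))
P=vision.camera_params('wrist');im=vision.camera('wrist');save('w1.png',im)
for n in ['gear_large']:
    for d in regions_of('wrist',n): print(d['p'],d['rect'])
    for d in pinpoint('wrist',n): print(d['p'],d['xy'],ray('wrist',d['xy'],0,P))
```

```text
t 3.23 p [ 0.3752 -0.2243  0.2043] yaw 89.96 open 0.999
(0.376, -0.2615, 0.2, 90) xyz cm [-3.72  0.43 -0.08] rot [ 0.001 -0.001  0.   ] rows>= 0.6
0.67 [243.3, 192.4, 61.3, 58.7]
0.69 [244.6, 191.6] [ 0.37764522 -0.26334088  0.        ]
```

View pics/w1.png

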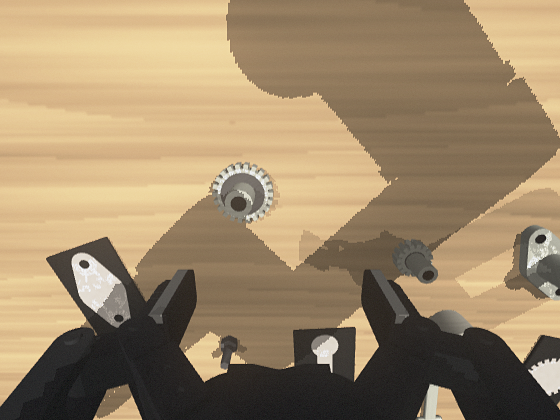

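Emit:
apply_moves(increments=[{"x": -3.8,"y": 4.4,"z": -0.2,"ax": 0,"ay": 0,"az": 0,"grip": 0},{"x": -3.8,"y": 4.4,"z": -0.2,"ax": 0,"ay": 0,"az": 0,"grip": 0},{"x": -3.8,"y": 4.4,"z": -0.2,"ax": 0,"ay": 0,"az": 0,"grip": 0}])

```text
time_s: 3.75
eef_pos: [0.3769, -0.2616, 0.16]
eef_rot: [0.502, -0.5, -0.499, 0.499]
wrist_force: [0.9, -0.5, 0.2]
opening: 1.004
```

Run:
```python
from h import *
plan()
P=vision.camera_params('wrist');im=vision.camera('wrist')
for n in ['gear_large']:
    for d in regions_of('wrist',n): print(d['p'],d['rect'])
    for d in pinpoint('wrist',n): print(d['p'],d['xy'],ray('wrist',d['xy'],0,P))
save('w2.png',cv2.resize(im[130:330,180:380],None,fx=3,fy=3,interpolation=cv2.INTER_CUBIC))
```

```text
t 3.75 p [ 0.3769 -0.2616  0.16  ] yaw 89.76 open 1.004
0.84 [277.5, 203.7, 71.4, 70.8]
0.72 [276.7, 201.0] [ 0.37693393 -0.26333357  0.        ]
```

View pics/w2.png

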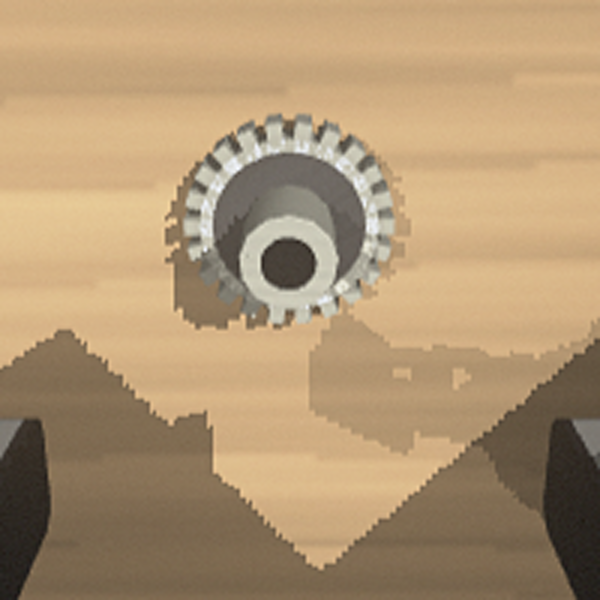

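Run:
```python
from h import *
for u,v,z in [(288.5,263,.05),(288.5,264,.05),(289.5,218,.016)]:
    print(ray('wrist',((u+.5)/3-.5+180,(v+.5)/3-.5+130),z))
c=ray('wrist',(276,217.5),.05)
plan((.3768,-.2628,.06,90),(.3768,-.2628,.049,90))
```

```text
[ 0.37748373 -0.26469649  0.05      ]
[ 0.37778067 -0.26469827  0.05      ]
[ 0.37476452 -0.2647244   0.016     ]
t 3.9 p [ 0.3775 -0.2621  0.1613] yaw 89.81 open 0.999
(0.3768, -0.2628, 0.06, 90) xyz cm [-0.06 10.13  0.08] rot [ 0.002 -0.003 -0.001] rows>= 1.6
(0.3768, -0.2628, 0.049, 90) xyz cm [-0.06 11.23  0.09] rot [ 0.002 -0.003 -0.001] rows>= 1.8
```

Emit:
apply_moves(increments=[{"x": -0.25,"y": 4,"z": 0,"ax": 0,"ay": 0,"az": 0,"grip": 0},{"x": -0.25,"y": 9,"z": 0,"ax": 0,"ay": 0,"az": 0,"grip": 0},{"x": -0.25,"y": 11.2,"z": 0,"ax": 0,"ay": 0,"az": 0,"grip": 0},{"x": -0.25,"y": 11.2,"z": 0,"ax": 0,"ay": 0,"az": 0,"grip": 0},{"x": -0.25,"y": 11.2,"z": 0,"ax": 0,"ay": 0,"az": 0,"grip": 1},{"x": -0.25,"y": 11.2,"z": 0,"ax": 0,"ay": 0,"az": 0,"grip": 1},{"x": -0.25,"y": 11.2,"z": 0,"ax": 0,"ay": 0,"az": 0,"grip": 1},{"x": -0.25,"y": 11.2,"z": 0,"ax": 0,"ay": 0,"az": 0,"grip": 1},{"x": -0.25,"y": 11.2,"z": 0,"ax": 0,"ay": 0,"az": 0,"grip": 1},{"x": -0.25,"y": 11.2,"z": 0,"ax": 0,"ay": 0,"az": 0,"grip": 1}])

```text
time_s: 5.15
eef_pos: [0.3782, -0.265, 0.0505]
eef_rot: [-0.5, 0.502, 0.499, -0.499]
wrist_force: [-1.0, 3.2, 9.4]
opening: 0.307
```

Run:
```python
from h import *
plan((.377,-.2645,.16,90),(.50,0.02,.25,90),(.645,.157,.2,90)); print(pose()[2]['wrist_force'])
save('w3.png',vision.camera('wrist'))
```

```text
t 5.15 p [ 0.3782 -0.265   0.0505] yaw 89.81 open 0.307
(0.377, -0.2645, 0.16, 90) xyz cm [  0.04 -10.95   0.1 ] rot [ 0.003 -0.003 -0.001] rows>= 1.8
(0.5, 0.02, 0.25, 90) xyz cm [ 28.52 -19.96 -12.13] rot [ 0.003 -0.003 -0.001] rows>= 5.9
(0.645, 0.157, 0.2, 90) xyz cm [ 42.27 -14.94 -26.57] rot [ 0.003 -0.003 -0.001] rows>= 8.3
[-0.99503204  3.21471911  9.35329929]
```

View pics/w3.png

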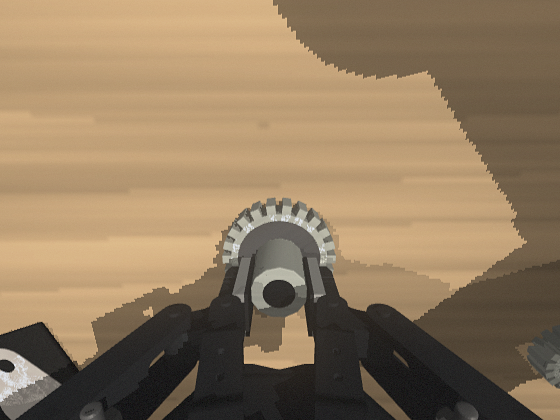

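Emit:
apply_moves(increments=[{"x": 0,"y": -5,"z": 0,"ax": 0,"ay": 0,"az": 0,"grip": 1},{"x": 0,"y": -11,"z": 0,"ax": 0,"ay": 0,"az": 0,"grip": 1},{"x": 28.5,"y": -17,"z": -14,"ax": 0,"ay": 0,"az": 0,"grip": 1},{"x": 28.5,"y": -17,"z": -14,"ax": 0,"ay": 0,"az": 0,"grip": 1},{"x": 28.5,"y": -17,"z": -14,"ax": 0,"ay": 0,"az": 0,"grip": 1},{"x": 28.5,"y": -17,"z": -14,"ax": 0,"ay": 0,"az": 0,"grip": 1},{"x": 42.3,"y": -15,"z": -34,"ax": 0,"ay": 0,"az": 0,"grip": 1},{"x": 42.3,"y": -15,"z": -34,"ax": 0,"ay": 0,"az": 0,"grip": 1},{"x": 42.3,"y": -15,"z": -34,"ax": 0,"ay": 0,"az": 0,"grip": 1},{"x": 42.3,"y": -15,"z": -34,"ax": 0,"ay": 0,"az": 0,"grip": 1},{"x": 42.3,"y": -15,"z": -34,"ax": 0,"ay": 0,"az": 0,"grip": 1},{"x": 42.3,"y": -15,"z": -34,"ax": 0,"ay": 0,"az": 0,"grip": 1}])

```text
time_s: 6.7
eef_pos: [0.7197, 0.1602, 0.1964]
eef_rot: [0.5, -0.5, -0.499, 0.501]
wrist_force: [-0.6, -0.4, -5.6]
opening: 0.308
```

```bash
cat >> h.py <<'E'
def white(cam,im,c0,z,P,rad=.075,thr=130):
    """white painted silhouette near world c0 at height z: centroid and axis"""
    h,w=im.shape[:2];v,u=np.mgrid[:h,:w]
    K=np.array(P['intrinsics']);R=np.array(P['R']);t=np.array(P['t']);c=-R.T@t
    d=np.stack([u,v,np.ones_like(u)],-1)@np.linalg.inv(K).T@R
    X=c+d*((z-c[2])/d[...,2])[...,None]
    n=np.linalg.norm(X[...,:2]-np.array(c0),axis=-1)<rad
    mx=im.max(-1).astype(int);mn=im.min(-1).astype(int)
    m=(n&(mn>thr)&(mx-mn<35)).astype(np.uint8)
    k,l,s,ct=cv2.connectedComponentsWithStats(m)
    i=1+np.argmax(s[1:,4]);b=(l==i)
    cs,_=cv2.findContours(b.astype(np.uint8),cv2.RETR_EXTERNAL,cv2.CHAIN_APPROX_NONE)
    f=np.zeros(b.shape,np.uint8);cv2.drawContours(f,[max(cs,key=cv2.contourArea)],-1,1,-1);b=f>0
    # area-weighted in world: each pixel's ground area ~ range^3
    p=X[b][:,:2];w=np.linalg.norm(X[b]-c,axis=1)**3;w/=w.sum()
    mu=w@p;C=(p-mu).T@((p-mu)*w[:,None]);ev,V=np.linalg.eigh(C)
    r=cv2.minAreaRect((p*1000).astype(np.float32))
    print('white n',b.sum(),'mean',mu.round(4),'sd mm',(1000*np.sqrt(ev)).round(1),'axis deg',np.degrees(np.arctan2(V[1,1],V[0,1])).round(2),'rect',np.round(r[0],1),np.round(r[1],1),round(r[2],1))
    return b
E
python3 - <<'E'
from h import *
plan((.645,.157,.2,90))
P=vision.camera_params('wrist');im=vision.camera('wrist');save('w4.png',im)
white('wrist',im,(.645,.157),.005,P)
E
```

```text
t 6.7 p [0.7197 0.1602 0.1964] yaw 90.0 open 0.308
(0.645, 0.157, 0.2, 90) xyz cm [-0.32 -0.34  7.47] rot [-0.002 -0.    -0.001] rows>= 1.2
white n 3623 mean [0.6486 0.1581] sd mm [17.1 17.2] axis deg -142.1 rect [649.4 157.8] [70.4 70.6] 0.0
```

View pics/w4.png

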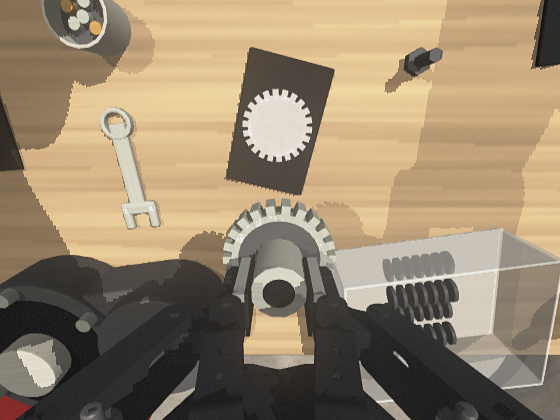

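Run:
```python
from h import *
p,R,o=pose();print(p)
save('w4c.png',cv2.resize(cv2.imread('pics/w4.png')[240:340,220:340,::-1],None,fx=5,fy=5,interpolation=cv2.INTER_CUBIC))
for v in (290,292,294): print(v,ray('wrist',(278,v),p[2]-.0005))
```

```text
[0.71853652 0.15854746 0.19704562]
290 [0.71489722 0.15818887 0.19654562]
292 [0.71599984 0.15818734 0.19654562]
294 [0.71710812 0.1581858  0.19654562]
```

View pics/w4c.png

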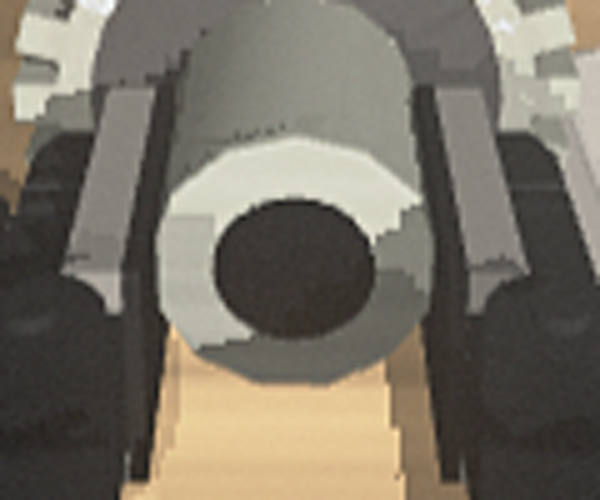

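Run:
```python
from h import *
plan((.6505,.158,.08,90))
```

```text
t 6.75 p [0.7185 0.1585 0.197 ] yaw 89.94 open 0.301
(0.6505, 0.158, 0.08, 90) xyz cm [-0.04 11.72  6.77] rot [-0.003 -0.001 -0.002] rows>= 2.2
```

Emit:
apply_moves(increments=[{"x": 0,"y": 0,"z": 6.8,"ax": 0,"ay": 0,"az": 0,"grip": 1},{"x": 0,"y": 5.8,"z": 6.8,"ax": 0,"ay": 0,"az": 0,"grip": 1},{"x": 0,"y": 11.5,"z": 6.8,"ax": 0,"ay": 0,"az": 0,"grip": 1},{"x": 0,"y": 11.5,"z": 6.8,"ax": 0,"ay": 0,"az": 0,"grip": 1},{"x": 0,"y": 11.5,"z": 6.8,"ax": 0,"ay": 0,"az": 0,"grip": 1}])

```text
time_s: 7.38
eef_pos: [0.6513, 0.1579, 0.0843]
eef_rot: [-0.5, 0.501, 0.499, -0.5]
wrist_force: [1.2, 0.2, -4.6]
opening: 0.31
```

Run:
```python
from h import *
for i in range(3):
    plan((.6505,.158,.0565,90)); im=vision.camera('wrist')
save('w5.png',im)
save('t5.png',cv2.resize(vision.camera('top')[100:220,150:310],None,fx=5,fy=5,interpolation=cv2.INTER_CUBIC))
```

```text
t 7.38 p [0.6513 0.1579 0.0843] yaw 89.89 open 0.31
(0.6505, 0.158, 0.0565, 90) xyz cm [0.01 2.78 0.08] rot [-0.    -0.002 -0.002] rows>= 0.4
t 7.42 p [0.6525 0.1581 0.0857] yaw 89.9 open 0.303
(0.6505, 0.158, 0.0565, 90) xyz cm [-0.01  2.92  0.21] rot [ 0.003 -0.002 -0.001] rows>= 0.5
t 7.47 p [0.6528 0.1582 0.0861] yaw 89.91 open 0.305
(0.6505, 0.158, 0.0565, 90) xyz cm [-0.02  2.96  0.24] rot [ 0.004 -0.002 -0.001] rows>= 0.5
```

View pics/w5.png

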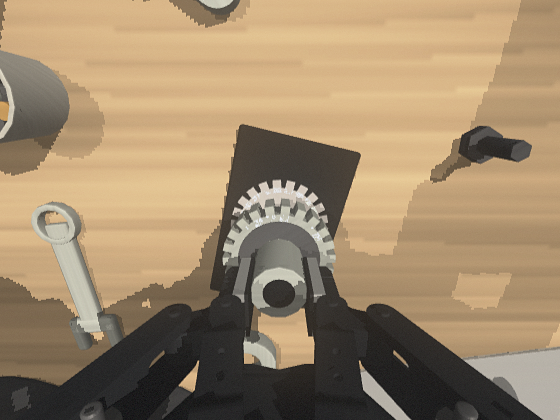

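Emit:
apply_moves(increments=[{"x": 0,"y": 1.8,"z": 0.2,"ax": 0,"ay": 0,"az": 0,"grip": 1},{"x": 0,"y": 2.7,"z": 0.2,"ax": 0,"ay": 0,"az": 0,"grip": 1},{"x": 0,"y": 2.7,"z": 0.2,"ax": 0,"ay": 0,"az": 0,"grip": 1}])

```text
time_s: 7.95
eef_pos: [0.6493, 0.1583, 0.0568]
eef_rot: [-0.5, 0.501, 0.499, -0.5]
wrist_force: [-0.6, 0.1, -5.5]
opening: 0.306
```

Run:
```python
from h import *
for i in range(3):
    plan((.6505,.158,.0555,90)); im=vision.camera('wrist'); print(pose()[2]['wrist_force'])
save('w6.png',im)
```

```text
t 7.95 p [0.6493 0.1583 0.0568] yaw 89.93 open 0.306
(0.6505, 0.158, 0.0555, 90) xyz cm [-0.03  0.13 -0.12] rot [-0.    -0.001 -0.002] rows>= 0.0
[-0.01484878 -1.2209761  -4.61907032]
t 8.0 p [0.6497 0.1584 0.0575] yaw 89.93 open 0.303
(0.6505, 0.158, 0.0555, 90) xyz cm [-0.04  0.2  -0.08] rot [ 0.001 -0.001 -0.002] rows>= 0.0
[-1.3097664  -0.75951565 -4.78180354]
t 8.05 p [0.6501 0.1584 0.058 ] yaw 89.93 open 0.306
(0.6505, 0.158, 0.0555, 90) xyz cm [-0.04  0.25 -0.04] rot [ 0.002 -0.001 -0.002] rows>= 0.0
[-0.67834694 -0.54924033 -6.33296908]
```

View pics/w6.png

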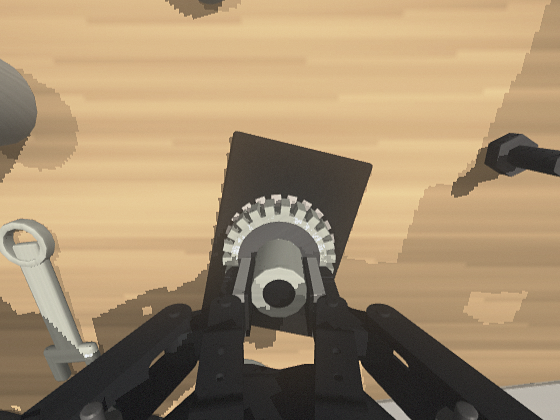

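Emit:
apply_moves(increments=[{"x": 0,"y": 0.2,"z": 0,"ax": 0,"ay": 0,"az": 0,"grip": 1},{"x": 0,"y": 0.3,"z": 0,"ax": 0,"ay": 0,"az": 0,"grip": 1},{"x": 0,"y": 0.3,"z": 0,"ax": 0,"ay": 0,"az": 0,"grip": 1}])

```text
time_s: 8.48
eef_pos: [0.6507, 0.1584, 0.0558]
eef_rot: [-0.499, 0.501, 0.5, -0.499]
wrist_force: [-0.3, -0.7, -2.0]
opening: 0.304
```

Run:
```python
from h import *
plan((.6505,.158,.0555,90)); im=vision.camera('wrist'); print(pose()[2]['wrist_force'])
save('w7.png',cv2.resize(im[180:300,200:360],None,fx=5,fy=5,interpolation=cv2.INTER_CUBIC))
```

```text
t 8.47 p [0.6507 0.1584 0.0558] yaw 89.93 open 0.304
(0.6505, 0.158, 0.0555, 90) xyz cm [-0.04  0.03  0.02] rot [ 0.003 -0.001 -0.001] rows>= 0.0
[-0.13574186 -0.37922489 -1.52328409]
```

View pics/w7.png

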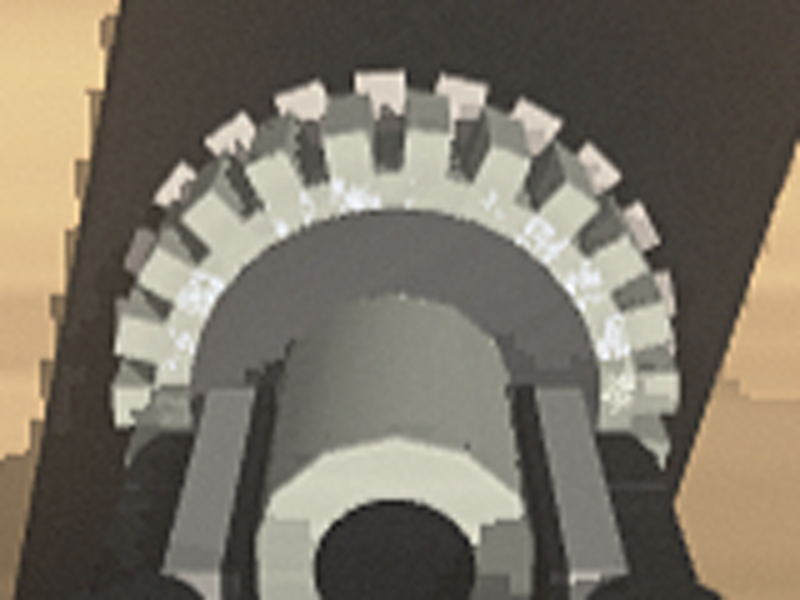

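Emit:
apply_moves(increments=[{"x": 0,"y": 0.1,"z": 0,"ax": 0,"ay": 0,"az": 0,"grip": 1},{"x": 0,"y": 0.1,"z": 0,"ax": 0,"ay": 0,"az": 0,"grip": 1},{"x": 0,"y": 0.1,"z": 0,"ax": 0,"ay": 0,"az": 0,"grip": 0},{"x": 0,"y": 0.1,"z": 0,"ax": 0,"ay": 0,"az": 0,"grip": 0},{"x": 0,"y": 0.1,"z": 0,"ax": 0,"ay": 0,"az": 0,"grip": 0},{"x": 0,"y": -4,"z": 0,"ax": 0,"ay": 0,"az": 0,"grip": 0},{"x": 0,"y": -10,"z": 0,"ax": 0,"ay": 0,"az": 0,"grip": 0},{"x": 0,"y": -12,"z": 0,"ax": 0,"ay": 0,"az": 0,"grip": 0},{"x": 0,"y": -12,"z": 0,"ax": 0,"ay": 0,"az": 0,"grip": 0}])

```text
time_s: 9.65
eef_pos: [0.6515, 0.1587, 0.1778]
eef_rot: [-0.498, 0.502, 0.501, -0.498]
wrist_force: [-1.6, 0.7, -0.2]
opening: 0.998
```

Run:
```python
from h import *
print(ray('top',(310.1,226.4),.03))
plan((.456,-.0646,.16,90)); im=vision.camera('wrist'); 
save('w8.png',cv2.resize(im[130:280,180:380],None,fx=4,fy=4,interpolation=cv2.INTER_CUBIC))
```

```text
[ 0.45615929 -0.06354323  0.03      ]
t 9.65 p [0.6515 0.1587 0.1778] yaw 89.93 open 0.998
(0.456, -0.0646, 0.16, 90) xyz cm [-22.35   1.67  19.54] rot [ 0.007 -0.001 -0.001] rows>= 4.8
```

View pics/w8.png

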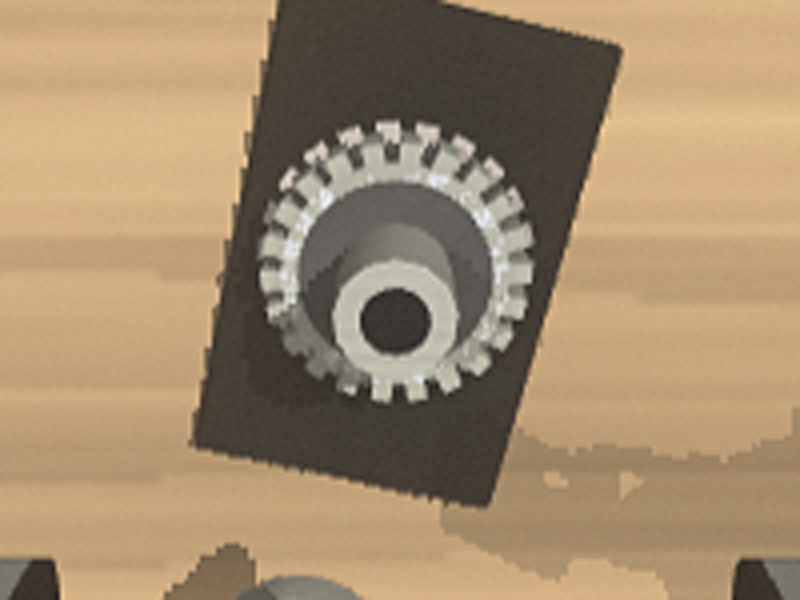

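Run:
```python
from h import *
a=ray('wrist',(278.5,159.9),.005);b=ray('wrist',(278.5,164.6),.021);c=ray('wrist',(278.5,230.1),.021)
print('pad x',a[0]+.0355,'gear x',b[0]+.033,c[0]-.033)
l=ray('wrist',(180+260/4,197),.021);r=ray('wrist',(180+533/4,197),.021);print('gear y',(l[1]+r[1])/2, l[1]-r[1])
# pad from black corners
cs=[(622,45),(490,506),(193,445)]
w=[ray('wrist',(180+u/4,130+v/4),.005) for u,v in cs];print('pad centre',(w[0]+w[2])/2,np.linalg.norm(w[0]-w[1]),np.linalg.norm(w[1]-w[2]))
```

```text
pad x 0.647163671671328 gear x 0.6465485994775775 0.6467995573466211
gear y 0.15865045141077483 -0.06627923730141802
pad centre [0.64664136 0.15826856 0.005     ] 0.12744257705953146 0.08305104364375546
```

Emit:
apply_moves(increments=[{"x": -22.3,"y": 1.7,"z": 19.5,"ax": 0.003,"ay": 0,"az": 0,"grip": 0},{"x": -22.3,"y": 1.7,"z": 19.5,"ax": 0.003,"ay": 0,"az": 0,"grip": 0},{"x": -22.3,"y": 1.7,"z": 19.5,"ax": 0.003,"ay": 0,"az": 0,"grip": 0},{"x": -22.3,"y": 1.7,"z": 19.5,"ax": 0.003,"ay": 0,"az": 0,"grip": 0},{"x": -22.3,"y": 1.7,"z": 19.5,"ax": 0.003,"ay": 0,"az": 0,"grip": 0},{"x": -22.3,"y": 1.7,"z": 19.5,"ax": 0.003,"ay": 0,"az": 0,"grip": 0},{"x": -22.3,"y": 1.7,"z": 19.5,"ax": 0.003,"ay": 0,"az": 0,"grip": 0}])

```text
time_s: 10.58
eef_pos: [0.4543, -0.0639, 0.1568]
eef_rot: [0.501, -0.5, -0.499, 0.5]
wrist_force: [-0.3, 0.3, -0.2]
opening: 1.0
```

Run:
```python
from h import *
plan(); im=vision.camera('wrist');plan()
save('w9.png',cv2.resize(im[130:330,180:380],None,fx=3,fy=3,interpolation=cv2.INTER_CUBIC))
```

```text
t 10.57 p [ 0.4543 -0.0639  0.1568] yaw 89.87 open 1.0
t 10.62 p [ 0.4548 -0.0636  0.1572] yaw 89.94 open 0.998
```

View pics/w9.png

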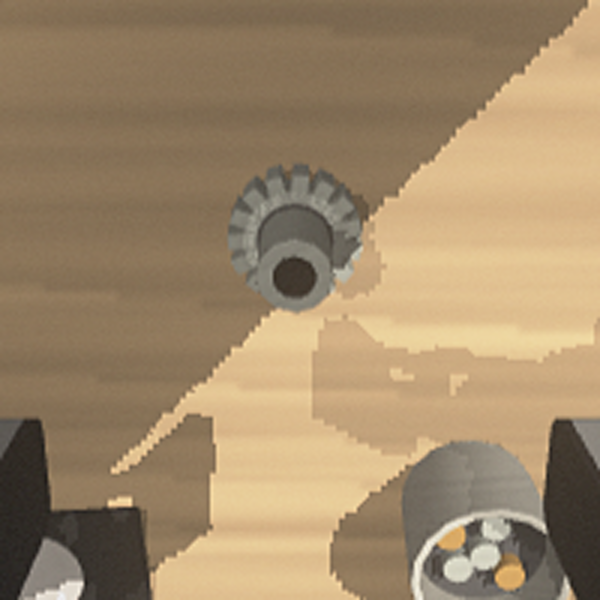

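Run:
```python
from h import *
h=ray('wrist',(278.0,222),.048);print(h)
l=ray('wrist',(180+229.5/3,130+235/3),.016);r=ray('wrist',(180+362/3,130+235/3),.016);print((l+r)/2,l-r)
plan((h[0],h[1],.05,90))
```

```text
[ 0.45781781 -0.06431679  0.048     ]
[ 0.45624438 -0.06387588  0.016     ] [-9.20987543e-06 -4.13439554e-02  0.00000000e+00]
t 10.62 p [ 0.4548 -0.0636  0.1572] yaw 89.94 open 0.998
(np.float64(0.45781781051767595), np.float64(-0.06431679428369955), 0.05, 90) xyz cm [-0.07 10.72 -0.32] rot [-0.001 -0.001 -0.   ] rows>= 1.7
```

Emit:
apply_moves(increments=[{"x": -0.05,"y": 4,"z": -0.25,"ax": 0,"ay": 0,"az": 0,"grip": 0},{"x": -0.05,"y": 9,"z": -0.25,"ax": 0,"ay": 0,"az": 0,"grip": 0},{"x": -0.05,"y": 10.8,"z": -0.25,"ax": 0,"ay": 0,"az": 0,"grip": 0},{"x": -0.05,"y": 10.8,"z": -0.25,"ax": 0,"ay": 0,"az": 0,"grip": 0},{"x": -0.05,"y": 10.8,"z": -0.25,"ax": 0,"ay": 0,"az": 0,"grip": 1},{"x": -0.05,"y": 10.8,"z": -0.25,"ax": 0,"ay": 0,"az": 0,"grip": 1},{"x": -0.05,"y": 10.8,"z": -0.25,"ax": 0,"ay": 0,"az": 0,"grip": 1},{"x": -0.05,"y": 10.8,"z": -0.25,"ax": 0,"ay": 0,"az": 0,"grip": 1},{"x": -0.05,"y": 10.8,"z": -0.25,"ax": 0,"ay": 0,"az": 0,"grip": 1},{"x": -0.05,"y": 10.8,"z": -0.25,"ax": 0,"ay": 0,"az": 0,"grip": 1}])

```text
time_s: 11.88
eef_pos: [0.4577, -0.0645, 0.05]
eef_rot: [-0.5, 0.501, 0.499, -0.5]
wrist_force: [-1.7, 0.9, 6.8]
opening: 0.232
```

Run:
```python
from h import *
plan((.48,.2,.25,90),(.597,.440,.2,90)); print(pose()[2]['wrist_force'])
im=vision.camera('wrist');plan()
save('w10.png',cv2.resize(im[180:330,180:380],None,fx=4,fy=4,interpolation=cv2.INTER_CUBIC))
```

```text
t 11.88 p [ 0.4577 -0.0645  0.05  ] yaw 89.93 open 0.232
(0.48, 0.2, 0.25, 90) xyz cm [ 26.43 -20.02  -2.19] rot [-0.    -0.001 -0.001] rows>= 5.3
(0.597, 0.44, 0.2, 90) xyz cm [ 50.45 -15.05 -13.87] rot [-0.    -0.001 -0.001] rows>= 8.7
[-1.73072528  0.9240133   6.84733802]
t 11.93 p [ 0.4578 -0.0645  0.05  ] yaw 89.93 open 0.234
```

View pics/w10.png

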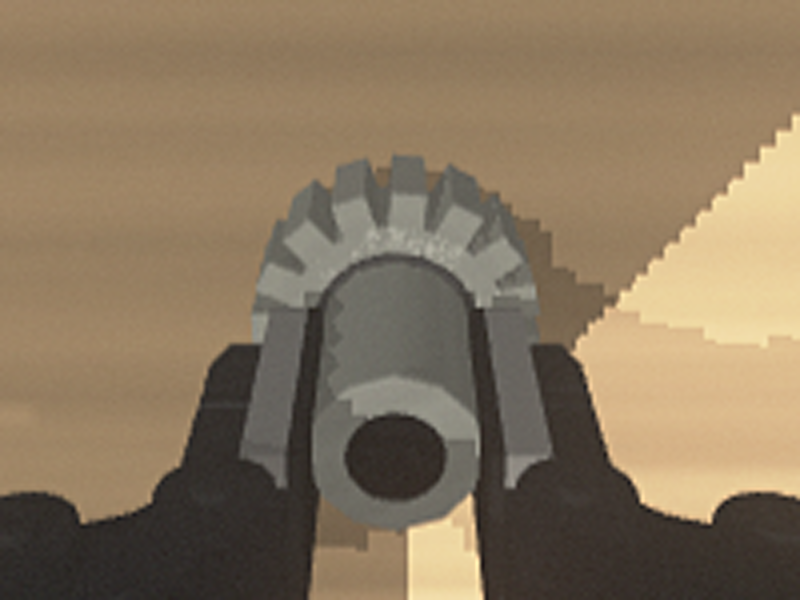

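Emit:
apply_moves(increments=[{"x": 0,"y": -5,"z": 0,"ax": 0,"ay": 0,"az": 0,"grip": 1},{"x": 0,"y": -11,"z": 0,"ax": 0,"ay": 0,"az": 0,"grip": 1},{"x": 26,"y": -18,"z": -4,"ax": 0,"ay": 0,"az": 0,"grip": 1},{"x": 26,"y": -18,"z": -4,"ax": 0,"ay": 0,"az": 0,"grip": 1},{"x": 26,"y": -18,"z": -4,"ax": 0,"ay": 0,"az": 0,"grip": 1},{"x": 50.5,"y": -15,"z": -13.9,"ax": 0,"ay": 0,"az": 0,"grip": 1},{"x": 50.5,"y": -15,"z": -13.9,"ax": 0,"ay": 0,"az": 0,"grip": 1},{"x": 50.5,"y": -15,"z": -13.9,"ax": 0,"ay": 0,"az": 0,"grip": 1},{"x": 50.5,"y": -15,"z": -13.9,"ax": 0,"ay": 0,"az": 0,"grip": 1},{"x": 50.5,"y": -15,"z": -13.9,"ax": 0,"ay": 0,"az": 0,"grip": 1},{"x": 50.5,"y": -15,"z": -13.9,"ax": 0,"ay": 0,"az": 0,"grip": 1}])

```text
time_s: 13.3
eef_pos: [0.597, 0.4434, 0.1984]
eef_rot: [0.5, -0.5, -0.5, 0.501]
wrist_force: [-1.1, -0.2, -0.8]
opening: 0.232
```

Run:
```python
from h import *
P=vision.camera_params('wrist');im=vision.camera('wrist');save('w11.png',im)
white('wrist',im,(.522,.44),.005,P,rad=.05)
plan((.5245,.44,.08,90))
```

```text
white n 1524 mean [0.5244 0.4412] sd mm [11.2 11.3] axis deg 175.24 rect [524.8 441.2] [46.1 45.2] 0.1
t 13.35 p [0.5972 0.4458 0.1981] yaw 90.1 open 0.237
(0.5245, 0.44, 0.08, 90) xyz cm [-0.58 11.81  7.26] rot [-0.     0.002  0.001] rows>= 2.2
```

View pics/w11.png

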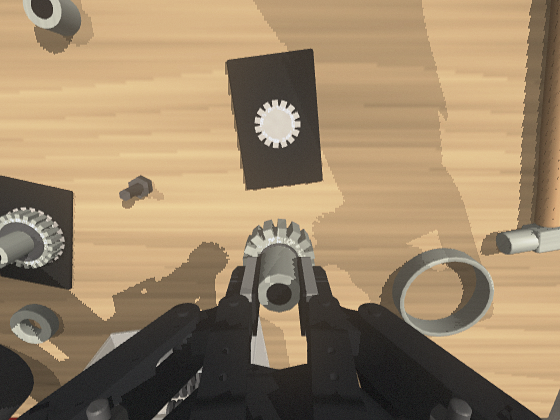

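Emit:
apply_moves(increments=[{"x": -0.2,"y": 0,"z": 7.1,"ax": 0,"ay": 0,"az": 0,"grip": 1},{"x": -0.2,"y": 5.8,"z": 7.1,"ax": 0,"ay": 0,"az": 0,"grip": 1},{"x": -0.2,"y": 11.5,"z": 7.1,"ax": 0,"ay": 0,"az": 0,"grip": 1},{"x": -0.2,"y": 11.5,"z": 7.1,"ax": 0,"ay": 0,"az": 0,"grip": 1},{"x": -0.2,"y": 11.5,"z": 7.1,"ax": 0,"ay": 0,"az": 0,"grip": 1},{"x": -0.2,"y": 11.5,"z": 7.1,"ax": 0,"ay": 0,"az": 0,"grip": 1}])

```text
time_s: 14.1
eef_pos: [0.5285, 0.4449, 0.0869]
eef_rot: [-0.499, 0.5, 0.503, -0.498]
wrist_force: [0.1, 0.4, -0.8]
opening: 0.235
```

Run:
```python
from h import *
for i in range(3):
    plan((.5264,.44,.0565,90)); P=vision.camera_params('wrist');im=vision.camera('wrist')
save('w12.png',cv2.resize(im[130:330,180:380],None,fx=3,fy=3,interpolation=cv2.INTER_CUBIC))
```

```text
t 14.1 p [0.5285 0.4449 0.0869] yaw 90.08 open 0.235
(0.5264, 0.44, 0.0565, 90) xyz cm [-0.5   3.04  0.22] rot [0.005 0.001 0.004] rows>= 0.5
t 14.15 p [0.5282 0.4447 0.0866] yaw 90.08 open 0.234
(0.5264, 0.44, 0.0565, 90) xyz cm [-0.49  3.01  0.2 ] rot [0.004 0.001 0.004] rows>= 0.5
t 14.2 p [0.5278 0.4446 0.0861] yaw 90.09 open 0.236
(0.5264, 0.44, 0.0565, 90) xyz cm [-0.47  2.96  0.15] rot [0.004 0.002 0.003] rows>= 0.5
```

View pics/w12.png

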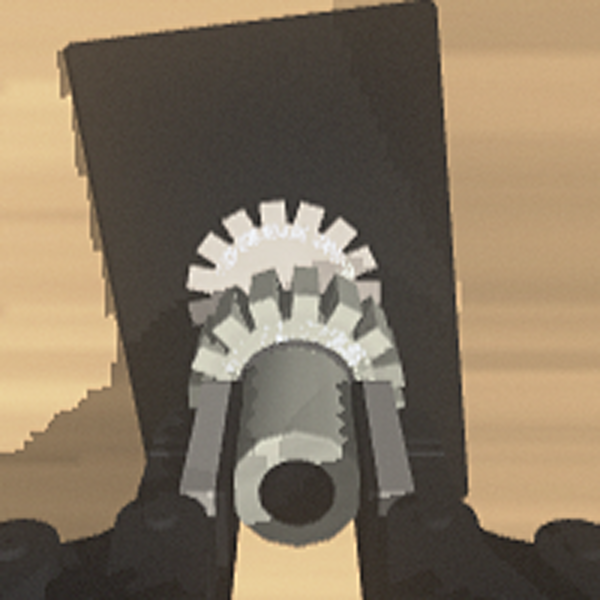

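Emit:
apply_moves(increments=[{"x": -0.28,"y": 1.5,"z": 0.15,"ax": 0.003,"ay": 0,"az": 0.003,"grip": 1},{"x": -0.28,"y": 2.5,"z": 0.15,"ax": 0.003,"ay": 0,"az": 0.003,"grip": 1},{"x": -0.28,"y": 2.7,"z": 0.15,"ax": 0.003,"ay": 0,"az": 0.003,"grip": 1},{"x": -0.28,"y": 2.7,"z": 0.15,"ax": 0.003,"ay": 0,"az": 0.003,"grip": 1}])

```text
time_s: 14.75
eef_pos: [0.5257, 0.4416, 0.0579]
eef_rot: [0.5, -0.499, -0.5, 0.501]
wrist_force: [0.0, -0.4, -1.4]
opening: 0.233
```

Run:
```python
from h import *
for i in range(2):
    plan((.5264,.44,.055,90)); P=vision.camera_params('wrist');im=vision.camera('wrist')
print(pose()[2]['wrist_force'])
save('w13.png',cv2.resize(im[180:300,200:360],None,fx=5,fy=5,interpolation=cv2.INTER_CUBIC))
```

```text
t 14.75 p [0.5257 0.4416 0.0579] yaw 90.09 open 0.233
(0.5264, 0.44, 0.055, 90) xyz cm [-0.16  0.29 -0.07] rot [-0.001  0.002 -0.001] rows>= 0.1
t 14.8 p [0.526  0.4417 0.0584] yaw 90.09 open 0.236
(0.5264, 0.44, 0.055, 90) xyz cm [-0.17  0.34 -0.04] rot [-0.     0.002 -0.   ] rows>= 0.1
[-0.31459181  0.14655113 -1.97573358]
```

View pics/w13.png

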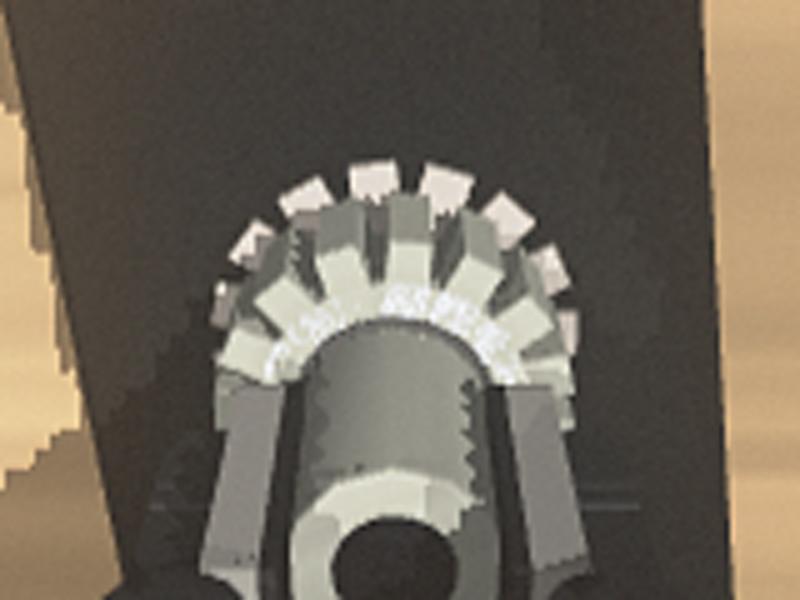

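Emit:
apply_moves(increments=[{"x": 0,"y": 0.2,"z": 0,"ax": 0,"ay": 0,"az": 0,"grip": 1},{"x": 0,"y": 0.35,"z": 0,"ax": 0,"ay": 0,"az": 0,"grip": 1},{"x": 0,"y": 0.35,"z": 0,"ax": 0,"ay": 0,"az": 0,"grip": 1}])

```text
time_s: 15.22
eef_pos: [0.5262, 0.4419, 0.0552]
eef_rot: [-0.5, 0.5, 0.5, -0.5]
wrist_force: [-0.7, -0.1, -1.3]
opening: 0.236
```

Run:
```python
from h import *
for i in range(2):
    plan((.5264,.44,.055,90)); P=vision.camera_params('wrist');im=vision.camera('wrist');print(pose()[2]['wrist_force'])
save('w14.png',cv2.resize(im[180:300,200:360],None,fx=5,fy=5,interpolation=cv2.INTER_CUBIC))
```

```text
t 15.22 p [0.5262 0.4419 0.0552] yaw 90.1 open 0.236
(0.5264, 0.44, 0.055, 90) xyz cm [-0.19  0.02 -0.02] rot [0.    0.002 0.   ] rows>= 0.0
[ 0.09046875  0.06238864 -0.26297246]
t 15.28 p [0.5262 0.4418 0.0552] yaw 90.09 open 0.237
(0.5264, 0.44, 0.055, 90) xyz cm [-0.18  0.02 -0.02] rot [0.    0.002 0.   ] rows>= 0.0
[-0.25688047 -0.04380785 -1.5317838 ]
```

View pics/w14.png

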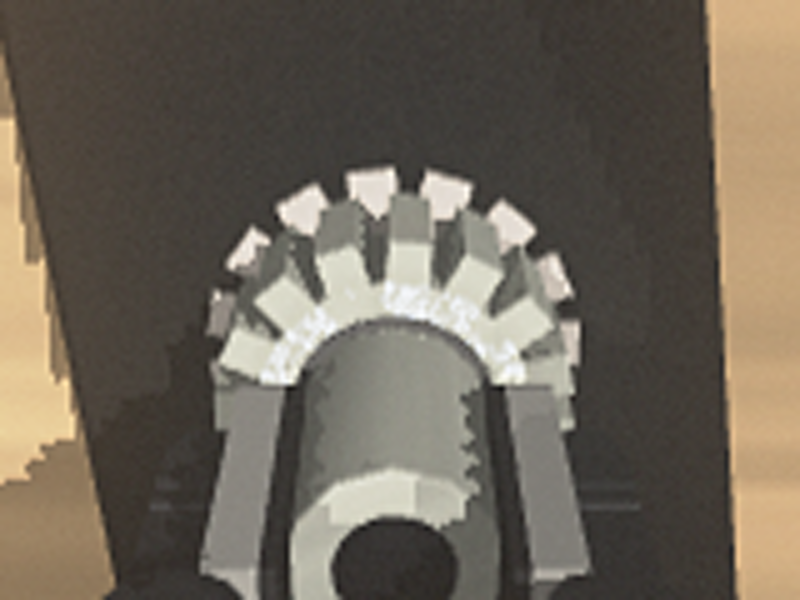

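Emit:
apply_moves(increments=[{"x": 0,"y": 0,"z": 0.1,"ax": 0,"ay": 0,"az": 0,"grip": 1},{"x": 0,"y": 0.1,"z": 0.1,"ax": 0,"ay": 0,"az": 0,"grip": 1},{"x": 0,"y": 0.12,"z": 0.1,"ax": 0,"ay": 0,"az": 0,"grip": 1}])

```text
time_s: 15.7
eef_pos: [0.5251, 0.4418, 0.0551]
eef_rot: [0.5, -0.5, -0.5, 0.501]
wrist_force: [-3.2, -3.0, 6.5]
opening: 0.234
```

Run:
```python
from h import *
for i in range(2):
    plan((.5264,.44,.055,90)); P=vision.camera_params('wrist');im=vision.camera('wrist');print(pose()[2]['wrist_force'])
save('w15.png',cv2.resize(im[180:300,200:360],None,fx=5,fy=5,interpolation=cv2.INTER_CUBIC))
```

```text
t 15.7 p [0.5251 0.4418 0.0551] yaw 90.1 open 0.234
(0.5264, 0.44, 0.055, 90) xyz cm [-0.18  0.01 -0.13] rot [-0.     0.002 -0.   ] rows>= 0.0
[-2.1177915  -1.95439134  6.16711636]
t 15.75 p [0.5251 0.4419 0.0551] yaw 90.11 open 0.237
(0.5264, 0.44, 0.055, 90) xyz cm [-0.19  0.01 -0.13] rot [-0.     0.002 -0.   ] rows>= 0.0
[-2.94650384 -1.81874037  5.90918568]
```

View pics/w15.png

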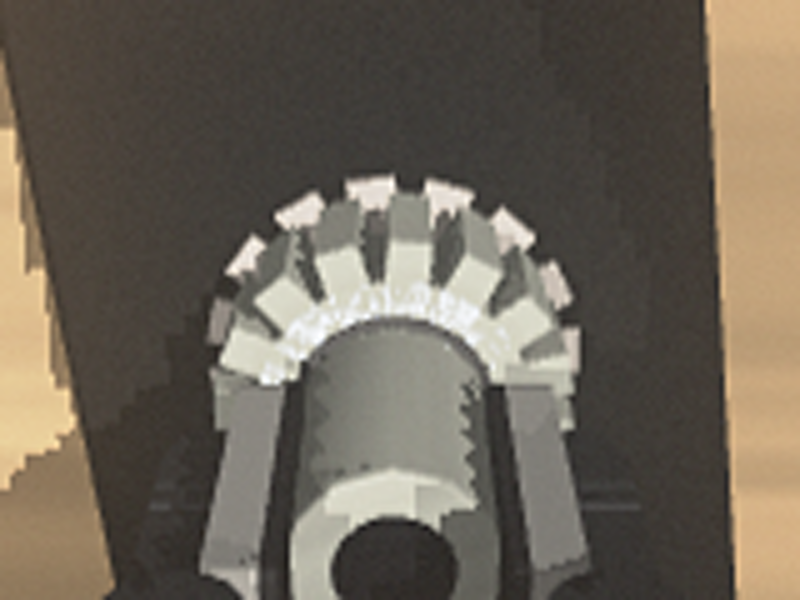

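Emit:
apply_moves(increments=[{"x": 0,"y": 0,"z": 0,"ax": 0,"ay": 0,"az": 0,"grip": 0},{"x": 0,"y": 0,"z": 0,"ax": 0,"ay": 0,"az": 0,"grip": 0},{"x": 0,"y": 0,"z": 0,"ax": 0,"ay": 0,"az": 0,"grip": 0},{"x": 0,"y": -4,"z": 0,"ax": 0,"ay": 0,"az": 0,"grip": 0},{"x": 0,"y": -10,"z": 0,"ax": 0,"ay": 0,"az": 0,"grip": 0},{"x": 0,"y": -12,"z": 0,"ax": 0,"ay": 0,"az": 0,"grip": 0},{"x": 0,"y": -12,"z": 0,"ax": 0,"ay": 0,"az": 0,"grip": 0}])

```text
time_s: 16.68
eef_pos: [0.5261, 0.4425, 0.1771]
eef_rot: [-0.499, 0.5, 0.502, -0.499]
wrist_force: [-0.1, -1.2, -0.3]
opening: 1.002
```

Run:
```python
from h import *
plan((.464,.1,.16,90)); im=vision.camera('wrist'); 
save('w16.png',cv2.resize(im[130:280,180:380],None,fx=4,fy=4,interpolation=cv2.INTER_CUBIC))
```

```text
t 16.68 p [0.5261 0.4425 0.1771] yaw 90.11 open 1.002
(0.464, 0.1, 0.16, 90) xyz cm [-34.24   1.63   6.28] rot [0.003 0.002 0.002] rows>= 5.6
```

View pics/w16.png

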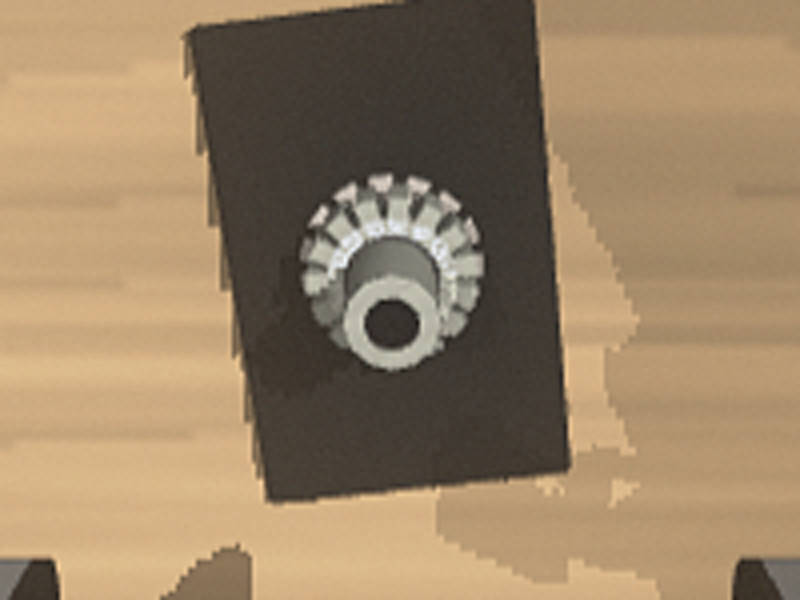

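Emit:
apply_moves(increments=[{"x": -34.2,"y": 1.6,"z": 6.3,"ax": 0,"ay": 0,"az": 0,"grip": 0},{"x": -34.2,"y": 1.6,"z": 6.3,"ax": 0,"ay": 0,"az": 0,"grip": 0},{"x": -34.2,"y": 1.6,"z": 6.3,"ax": 0,"ay": 0,"az": 0,"grip": 0},{"x": -34.2,"y": 1.6,"z": 6.3,"ax": 0,"ay": 0,"az": 0,"grip": 0},{"x": -34.2,"y": 1.6,"z": 6.3,"ax": 0,"ay": 0,"az": 0,"grip": 0},{"x": -34.2,"y": 1.6,"z": 6.3,"ax": 0,"ay": 0,"az": 0,"grip": 0},{"x": -34.2,"y": 1.6,"z": 6.3,"ax": 0,"ay": 0,"az": 0,"grip": 0},{"x": -34.2,"y": 1.6,"z": 6.3,"ax": 0,"ay": 0,"az": 0,"grip": 0}])

```text
time_s: 17.73
eef_pos: [0.4617, 0.0999, 0.1573]
eef_rot: [0.5, -0.499, -0.5, 0.501]
wrist_force: [-0.3, 0.8, 0.2]
opening: 1.001
```

Run:
```python
from h import *
plan(); im=vision.camera('wrist');plan()
save('w17.png',cv2.resize(im[130:330,180:380],None,fx=3,fy=3,interpolation=cv2.INTER_CUBIC))
for d in regions_of('wrist','flange')[:2]: print(d['p'],d['rect'])
```

```text
t 17.73 p [0.4617 0.0999 0.1573] yaw 90.07 open 1.001
t 17.77 p [0.462  0.1003 0.1577] yaw 90.13 open 1.0
0.72 [279.5, 204.8, 71.3, 96.3]
```

View pics/w17.png

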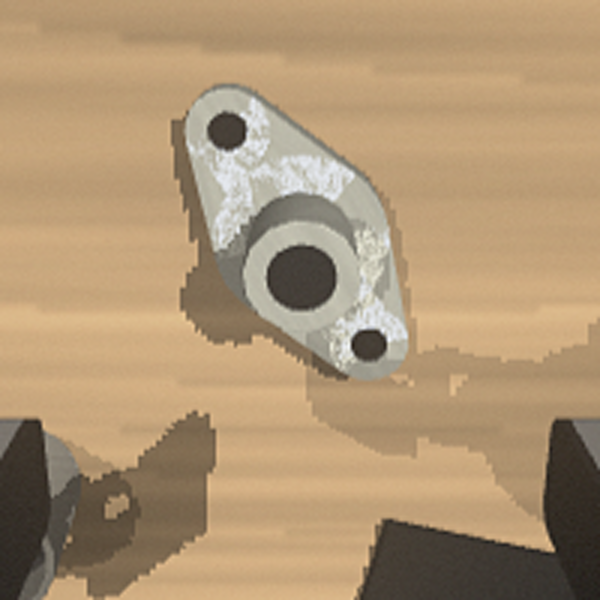

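Run:
```python
from h import *
f=lambda u,v,z: ray('wrist',((u+.5)/3-.5+180,(v+.5)/3-.5+130),z)
a=f(227,131,.012);b=f(369,344,.012);h=f(301,277,.044);print(a,b,(a+b)/2,np.degrees(np.arctan2(*(b-a)[[1,0]])),np.linalg.norm(a-b),h)
plan((h[0],h[1],.046,90))
```

```text
[0.43154045 0.07894082 0.012     ] [0.502746   0.12444156 0.012     ] [0.46714322 0.10169119 0.012     ] 32.5787995197465 0.08450176330378147 [0.4670045  0.10159504 0.044     ]
t 17.82 p [0.4622 0.1006 0.1579] yaw 90.17 open 1.0
(np.float64(0.4670045008291466), np.float64(0.10159503878903736), 0.046, 90) xyz cm [ 0.1  11.19 -0.5 ] rot [-0.002  0.003  0.   ] rows>= 1.8
```

Emit:
apply_moves(increments=[{"x": 0.1,"y": 4,"z": -0.45,"ax": 0,"ay": 0,"az": 0,"grip": 0},{"x": 0.1,"y": 9,"z": -0.45,"ax": 0,"ay": 0,"az": 0,"grip": 0},{"x": 0.1,"y": 11.1,"z": -0.45,"ax": 0,"ay": 0,"az": 0,"grip": 0},{"x": 0.1,"y": 11.1,"z": -0.45,"ax": 0,"ay": 0,"az": 0,"grip": 0},{"x": 0.1,"y": 11.1,"z": -0.45,"ax": 0,"ay": 0,"az": 0,"grip": 1},{"x": 0.1,"y": 11.1,"z": -0.45,"ax": 0,"ay": 0,"az": 0,"grip": 1},{"x": 0.1,"y": 11.1,"z": -0.45,"ax": 0,"ay": 0,"az": 0,"grip": 1},{"x": 0.1,"y": 11.1,"z": -0.45,"ax": 0,"ay": 0,"az": 0,"grip": 1},{"x": 0.1,"y": 11.1,"z": -0.45,"ax": 0,"ay": 0,"az": 0,"grip": 1},{"x": 0.1,"y": 11.1,"z": -0.45,"ax": 0,"ay": 0,"az": 0,"grip": 1}])

```text
time_s: 19.08
eef_pos: [0.4675, 0.1015, 0.0483]
eef_rot: [-0.499, 0.499, 0.501, -0.501]
wrist_force: [-0.5, 0.2, 6.9]
opening: 0.376
```

Run:
```python
from h import *
plan((.467,.1,.15,90),(.42,-.15,.23,77),(.59,-.447,.2,77)); print(pose()[2]['wrist_force'])
im=vision.camera('wrist')
save('w18.png',cv2.resize(im[150:330,170:390],None,fx=3,fy=3,interpolation=cv2.INTER_CUBIC))
```

```text
t 19.07 p [0.4675 0.1015 0.0483] yaw 90.17 open 0.376
(0.467, 0.1, 0.15, 90) xyz cm [ -0.15 -10.17   0.05] rot [ 0.001  0.003 -0.   ] rows>= 1.6
(0.42, -0.15, 0.23, 77) xyz cm [-25.14 -18.17   4.82] rot [0.001 0.23  0.   ] rows>= 5.0
(0.59, -0.447, 0.2, 77) xyz cm [-54.89 -15.16 -12.09] rot [0.001 0.23  0.   ] rows>= 9.3
[-0.52460664  0.1757986   6.90544655]
```

View pics/w18.png

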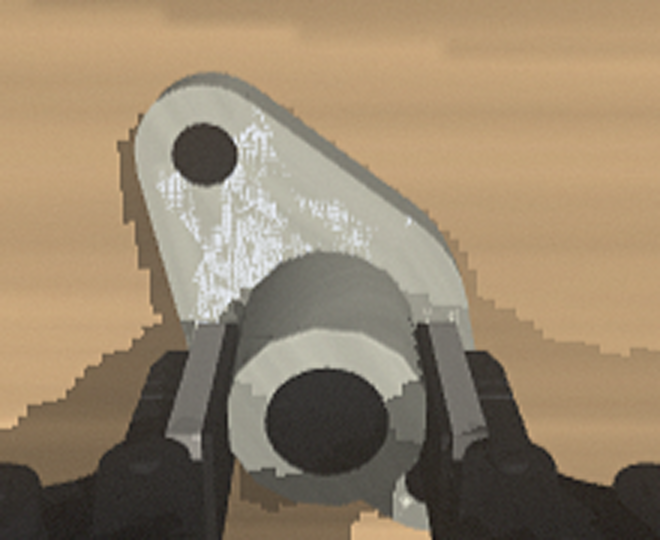

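Emit:
apply_moves(increments=[{"x": 0,"y": -5,"z": 0,"ax": 0,"ay": 0,"az": 0,"grip": 1},{"x": 0,"y": -11,"z": 0,"ax": 0,"ay": 0,"az": 0,"grip": 1},{"x": -56.8,"y": -15.2,"z": -11.7,"ax": 0,"ay": 0.24,"az": 0,"grip": 1},{"x": -56.8,"y": -15.2,"z": -11.7,"ax": 0,"ay": 0.24,"az": 0,"grip": 1},{"x": -56.8,"y": -15.2,"z": -11.7,"ax": 0,"ay": 0.24,"az": 0,"grip": 1},{"x": -56.8,"y": -15.2,"z": -11.7,"ax": 0,"ay": 0.24,"az": 0,"grip": 1},{"x": -56.8,"y": -15.2,"z": -11.7,"ax": 0,"ay": 0.24,"az": 0,"grip": 1},{"x": -56.8,"y": -15.2,"z": -11.7,"ax": 0,"ay": 0.24,"az": 0,"grip": 1},{"x": -56.8,"y": -15.2,"z": -11.7,"ax": 0,"ay": 0.24,"az": 0,"grip": 1},{"x": -56.8,"y": -15.2,"z": -11.7,"ax": 0,"ay": 0.24,"az": 0,"grip": 1},{"x": -56.8,"y": -15.2,"z": -11.7,"ax": 0,"ay": 0.24,"az": 0,"grip": 1},{"x": -56.8,"y": -15.2,"z": -11.7,"ax": 0,"ay": 0.24,"az": 0,"grip": 1}])

```text
time_s: 20.62
eef_pos: [0.5851, -0.4702, 0.1998]
eef_rot: [-0.556, 0.557, 0.436, -0.436]
wrist_force: [0.4, 0.6, -3.5]
opening: 0.373
```

Emit:
apply_moves(increments=[{"x": 0,"y": 0,"z": 0,"ax": 0,"ay": 0,"az": 0,"grip": 1},{"x": 0,"y": 0,"z": 0,"ax": 0,"ay": 0,"az": 0,"grip": 1}])

```text
time_s: 20.88
eef_pos: [0.5846, -0.4692, 0.1988]
eef_rot: [0.557, -0.556, -0.436, 0.436]
wrist_force: [0.7, 1.1, -4.0]
opening: 0.374
```

Run:
```python
from h import *
plan((.586,-.466,.2,77));P=vision.camera_params('wrist');im=vision.camera('wrist');save('w19.png',im)
white('wrist',im,(.503,-.447),.005,P,rad=.08)
plan()
```

```text
t 20.88 p [ 0.5846 -0.4692  0.1988] yaw 76.22 open 0.374
(0.586, -0.466, 0.2, 77) xyz cm [ 0.35 -0.12 -0.06] rot [-0.001 -0.014  0.001] rows>= 0.1
white n 5023 mean [ 0.5041 -0.4485] sd mm [13.9 28.3] axis deg -160.2 rect [ 506.6 -448.3] [ 61.2 110.2] 89.1
t 20.93 p [ 0.5849 -0.4688  0.1992] yaw 76.26 open 0.377
```

View pics/w19.png

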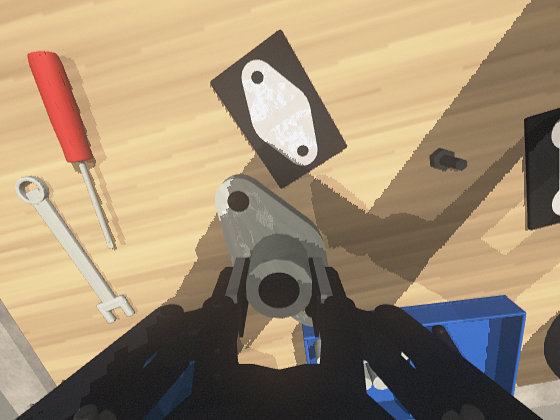

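Run:
```python
from h import *
im=cv2.imread('pics/w19.png')
def dot(u,v,r=9):
    g=im[v-r:v+r+1,u-r:u+r+1].max(-1).astype(int);m=(g<90).astype(np.uint8)
    k,l,s,c=cv2.connectedComponentsWithStats(m);i=l[r,r];print('dot',s[i,4],c[i]+[u-r,v-r]);return c[i]+[u-r,v-r]
a=dot(257,77,8);b=dot(303,150,8);h=dot(238,201,12);
A=ray('wrist',a,.005);B=ray('wrist',b,.005);ang=lambda d:np.degrees(np.arctan2(d[1],d[0]))
print('pad',(A+B)/2,ang(B-A),np.linalg.norm(A-B))
z=.1990;H=ray('wrist',h,z-.0363)
save('c19.png',cv2.resize(im[150:330,180:360,::-1],None,fx=4,fy=4,interpolation=cv2.INTER_CUBIC)[:,:720][:600])
for v in (289,291,293):
    C=ray('wrist',(278,v),z-.0043);print(H,C,ang(C-H),np.linalg.norm((C-H)[:2]))
```

```text
dot 102 [257.00980392  76.84313725]
dot 84 [302.32142857 150.27380952]
dot 339 [238.06784661 200.95280236]
pad [ 0.50676273 -0.44778197  0.005     ] 19.414545890239427 0.08445681925824905
[ 0.54379772 -0.48194704  0.1627    ] [ 0.58338188 -0.46880551  0.1947    ] 18.36562438300951 0.041708572282645254
[ 0.54379772 -0.48194704  0.1627    ] [ 0.58448744 -0.46907605  0.1947    ] 17.553220287697197 0.04267687423253876
[ 0.54379772 -0.48194704  0.1627    ] [ 0.58559872 -0.46934799  0.1947    ] 16.773090087356444 0.04365844240355627
```

View pics/c19.png

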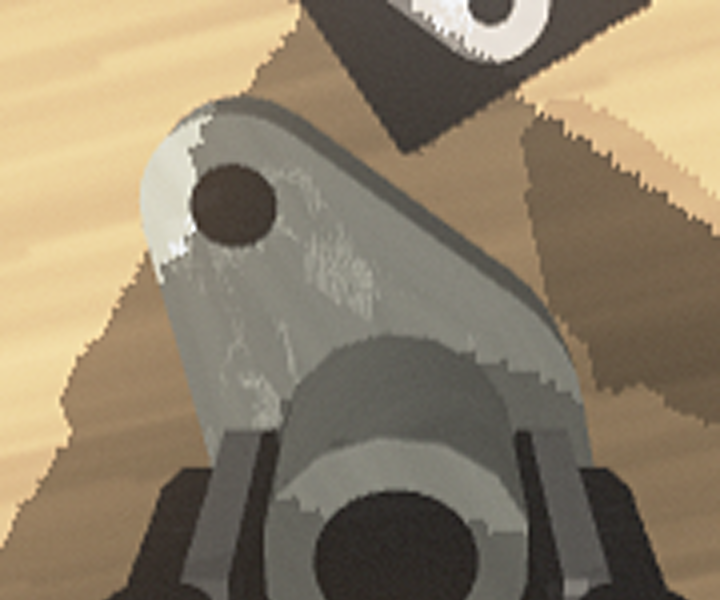

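Emit:
apply_moves(increments=[{"x": 0.2,"y": 0,"z": 6,"ax": 0,"ay": -0.017,"az": 0,"grip": 1},{"x": 0.2,"y": 4,"z": 8.1,"ax": 0,"ay": -0.017,"az": 0,"grip": 1},{"x": 0.2,"y": 10,"z": 8.1,"ax": 0,"ay": -0.017,"az": 0,"grip": 1},{"x": 0.2,"y": 11.4,"z": 8.1,"ax": 0,"ay": -0.017,"az": 0,"grip": 1},{"x": 0.2,"y": 11.4,"z": 8.1,"ax": 0,"ay": -0.017,"az": 0,"grip": 1},{"x": 0.2,"y": 11.4,"z": 8.1,"ax": 0,"ay": -0.017,"az": 0,"grip": 1}])

```text
time_s: 21.68
eef_pos: [0.5084, -0.4488, 0.0883]
eef_rot: [-0.551, 0.554, 0.442, -0.442]
wrist_force: [-0.5, -0.8, -3.3]
opening: 0.374
```

Run:
```python
from h import *
for i in range(2):
    plan();im=vision.camera('wrist')
save('w20.png',cv2.resize(im[110:330,150:400],None,fx=2.7,fy=2.7,interpolation=cv2.INTER_CUBIC))
```

```text
t 21.68 p [ 0.5084 -0.4488  0.0883] yaw 77.28 open 0.374
t 21.73 p [ 0.5083 -0.449   0.0884] yaw 77.27 open 0.377
```

View pics/w20.png

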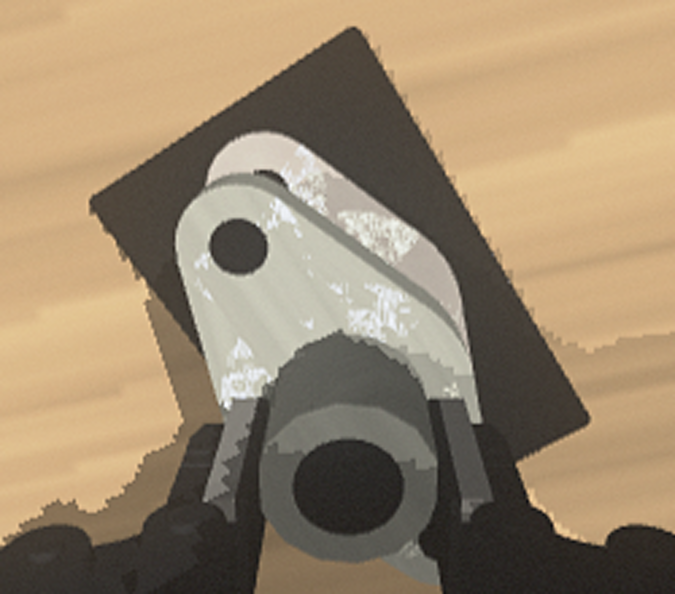

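Run:
```python
from h import *
p,R,o=pose();P=vision.camera_params('wrist')
f=lambda u,v,z: ray('wrist',((u+.5)/2.7-.5+150,(v+.5)/2.7-.5+110),z,P)
t,l,r=f(355,26,.005),f(90,203,.005),f(590,423,.005);ang=lambda d:np.degrees(np.arctan2(d[1],d[0]))
print(np.linalg.norm(t-l),np.linalg.norm(t-r),np.linalg.norm(l-r),'ctr',(l+r)/2,'ang',ang(r-t),ang(t-l)-90)
H=f(239,247,p[2]-.0363);C=f(348,484,p[2]-.0043);print(p,H,C,ang(C-H),np.linalg.norm((C-H)[:2]), 'hub', f(347.5,482,p[2]-.0043))
```

```text
0.08224335417776141 0.12868437822674006 0.15203435135009374 ctr [ 0.50634112 -0.44769548  0.005     ] ang 19.247597289490507 19.813867035055495
[ 0.50814118 -0.4488793   0.08815966] [ 0.46738113 -0.46276564  0.05185966] [ 0.50647351 -0.44860343  0.08385966] 19.914205532171156 0.041578627840424244 hub [ 0.50604377 -0.44859905  0.08385966]
```

Emit:
apply_moves(increments=[{"x": 0.08,"y": 2,"z": 0,"ax": 0,"ay": 0,"az": 0,"grip": 1},{"x": 0.08,"y": 3.1,"z": 0,"ax": 0,"ay": 0,"az": 0,"grip": 1},{"x": 0.08,"y": 3.2,"z": 0,"ax": 0,"ay": 0,"az": 0,"grip": 1},{"x": 0.08,"y": 3.2,"z": 0,"ax": 0,"ay": 0,"az": 0,"grip": 1}])

```text
time_s: 22.28
eef_pos: [0.5082, -0.4481, 0.0557]
eef_rot: [-0.551, 0.553, 0.441, -0.441]
wrist_force: [0.1, -0.9, -3.3]
opening: 0.373
```

Run:
```python
from h import *
for i in range(2):
    plan();im=vision.camera('wrist')
print(pose()[2]['wrist_force'])
save('w21.png',cv2.resize(im[150:330,180:380],None,fx=3.3,fy=3.3,interpolation=cv2.INTER_CUBIC))
```

```text
t 22.27 p [ 0.5082 -0.4481  0.0557] yaw 77.26 open 0.373
t 22.32 p [ 0.5084 -0.4483  0.0562] yaw 77.26 open 0.376
[ 0.30257365  0.45672056 -2.94220975]
```

View pics/w21.png

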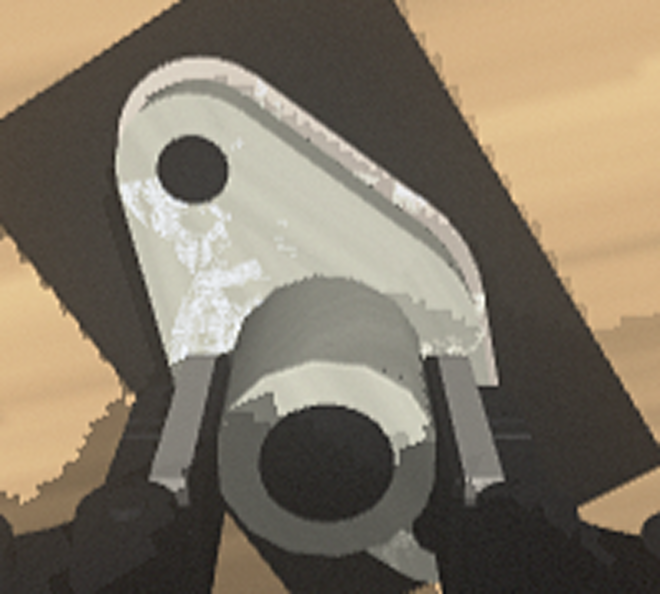

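```bash
cat >> h.py <<'E'
def outline_flange(g=0):
    from numpy import cos,sin
    th=np.linspace(0,2*np.pi,200)
    pts=np.vstack([np.c_[(28+g)*cos(th),(28+g)*sin(th)]]+[np.c_[s*42.2+(12.8+g)*cos(th),(12.8+g)*sin(th)] for s in(-1,1)]).astype(np.float32)
    h=cv2.convexHull(pts)[:,0]/1000;return h
def draw(im,out,c,ang,z,P,col,s,off):
    a=np.radians(ang);M=np.array([[np.cos(a),-np.sin(a)],[np.sin(a),np.cos(a)]])
    w=out@M.T+np.array(c)[:2]
    px=np.array([proj('wrist',(x,y,z),P) for x,y in w]);px=((px-off+.5)*s-.5)
    cv2.polylines(im,[np.round(px*16).astype(np.int32)],True,col,1,cv2.LINE_AA,4)
E
python3 - <<'E'
from h import *
P=vision.camera_params('wrist');p,R,o=pose()
im=cv2.imread('pics/w21.png')[:,:,::-1].copy();z=.0562
off=np.array([180,150]);s=3.3
draw(im,outline_flange(2.5),(.5064,-.4475),19.5,.005,P,(255,0,0),s,off)
h=ray('wrist',(180+327/3.3,150+460/3.3),z-.0043);print(h,p)
draw(im,outline_flange(0),h,19.5,z-.0363,P,(0,255,0),s,off)
save('o21.png',im)
E
```

```text
[ 0.50741608 -0.44807574  0.0519    ] [ 0.50857715 -0.44849203  0.05648824]
```

View pics/o21.png

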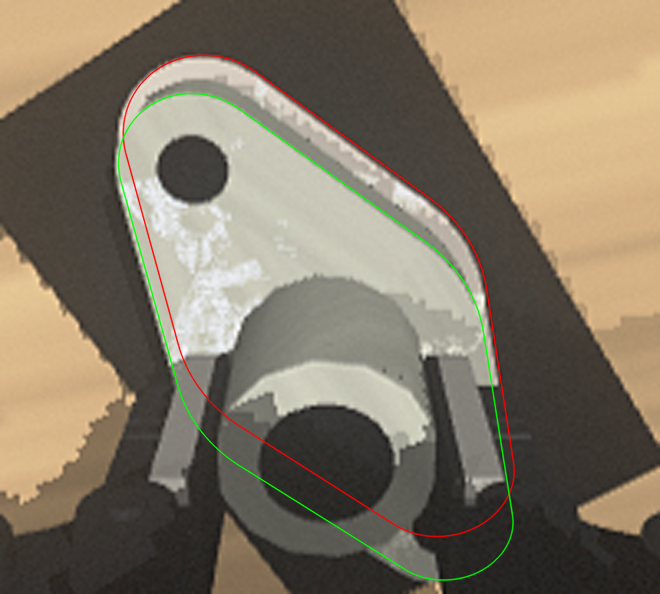

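Emit:
apply_moves(increments=[{"x": 0.04,"y": 0,"z": 0.11,"ax": 0,"ay": 0,"az": 0,"grip": 1},{"x": 0.04,"y": 0.15,"z": 0.11,"ax": 0,"ay": 0,"az": 0,"grip": 1},{"x": 0.04,"y": 0.32,"z": 0.11,"ax": 0,"ay": 0,"az": 0,"grip": 1},{"x": 0.04,"y": 0.32,"z": 0.11,"ax": 0,"ay": 0,"az": 0,"grip": 1}])

```text
time_s: 22.88
eef_pos: [0.5077, -0.448, 0.0535]
eef_rot: [-0.551, 0.554, 0.441, -0.441]
wrist_force: [0.2, -0.8, -0.8]
opening: 0.377
```

Run:
```python
from h import *
for i in range(2):
    plan();im0=vision.camera('wrist')
P=vision.camera_params('wrist');p,R,o=pose();print(o['wrist_force'])
im=cv2.resize(im0[150:330,180:380],None,fx=3.3,fy=3.3,interpolation=cv2.INTER_CUBIC)
z=p[2];off=np.array([180,150]);s=3.3
draw(im,outline_flange(2.5),(.5064,-.4475),19.5,.005,P,(255,0,0),s,off)
h=ray('wrist',(180+327/3.3,150+460/3.3),z-.0043);print(h,p)
draw(im,outline_flange(0),h,19.5,z-.0363,P,(0,255,0),s,off)
save('o22.png',im)
```

```text
t 22.88 p [ 0.5077 -0.448   0.0535] yaw 77.26 open 0.377
t 22.93 p [ 0.5077 -0.448   0.0535] yaw 77.26 open 0.373
[-0.08703351  0.77553187 -1.37895865]
[ 0.50637564 -0.44753981  0.04916573] [ 0.50770731 -0.44797566  0.05346573]
```

View pics/o22.png

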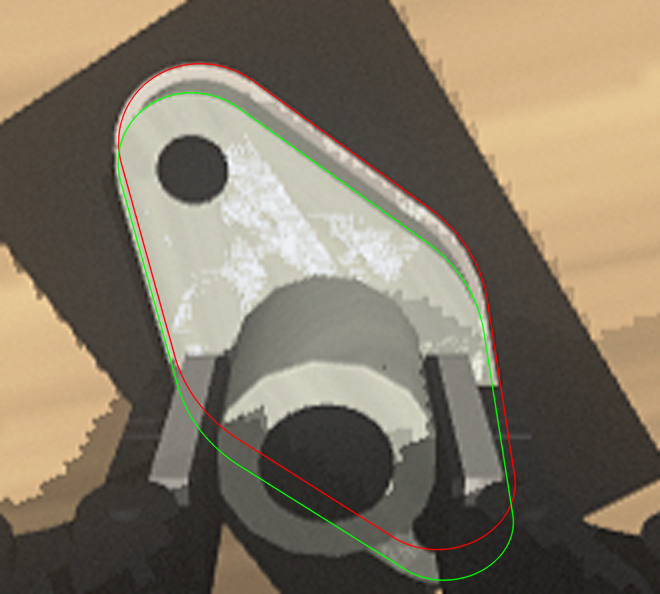

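Emit:
apply_moves(increments=[{"x": 0,"y": 0.08,"z": 0,"ax": 0,"ay": 0,"az": 0,"grip": 1},{"x": 0,"y": 0.08,"z": 0,"ax": 0,"ay": 0,"az": 0,"grip": 1},{"x": 0,"y": 0.08,"z": 0,"ax": 0,"ay": 0,"az": 0,"grip": 0},{"x": 0,"y": 0.08,"z": 0,"ax": 0,"ay": 0,"az": 0,"grip": 0},{"x": 0,"y": 0.08,"z": 0,"ax": 0,"ay": 0,"az": 0,"grip": 0},{"x": 0,"y": -4,"z": 0,"ax": 0,"ay": 0,"az": 0,"grip": 0},{"x": 0,"y": -10,"z": 0,"ax": 0,"ay": 0,"az": 0,"grip": 0},{"x": 0,"y": -12,"z": 0,"ax": 0,"ay": 0,"az": 0,"grip": 0},{"x": 0,"y": -12,"z": 0,"ax": 0,"ay": 0,"az": 0,"grip": 0}])

```text
time_s: 24.1
eef_pos: [0.5081, -0.4484, 0.1754]
eef_rot: [-0.549, 0.555, 0.441, -0.441]
wrist_force: [-0.3, 0.4, -1.3]
opening: 1.007
```

Run:
```python
from h import *
plan((.43,-.1,.22,88),(.39,.239,.16,88))
P=vision.camera_params('wrist');p,R,o=pose();im0=vision.camera('wrist')
s=3.;off=np.array([180,110]);im=cv2.resize(im0[110:290,180:380],None,fx=s,fy=s,interpolation=cv2.INTER_CUBIC)
draw(im,outline_flange(2.5),(.5064,-.4475),19.5,.005,P,(255,0,0),s,off)
draw(im,outline_flange(0),(.5064,-.4475),19.5,.017,P,(0,255,0),s,off)
save('w23.png',im)
```

```text
t 24.1 p [ 0.5081 -0.4484  0.1754] yaw 77.26 open 1.007
(0.43, -0.1, 0.22, 88) xyz cm [32.23 -4.74 15.26] rot [ 0.006 -0.187 -0.006] rows>= 5.8
(0.39, 0.239, 0.16, 88) xyz cm [64.45  1.01 26.68] rot [ 0.006 -0.187 -0.006] rows>= 11.2
```

View pics/w23.png

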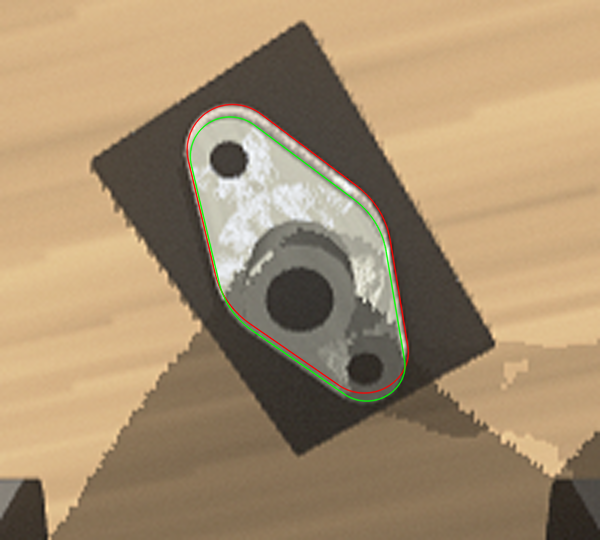

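Emit:
apply_moves(increments=[{"x": 64.4,"y": 0.5,"z": 26.7,"ax": 0.004,"ay": -0.2,"az": 0,"grip": 0},{"x": 64.4,"y": 0.5,"z": 26.7,"ax": 0.004,"ay": -0.2,"az": 0,"grip": 0},{"x": 64.4,"y": 0.5,"z": 26.7,"ax": 0.004,"ay": -0.2,"az": 0,"grip": 0},{"x": 64.4,"y": 0.5,"z": 26.7,"ax": 0.004,"ay": -0.2,"az": 0,"grip": 0},{"x": 64.4,"y": 0.5,"z": 26.7,"ax": 0.004,"ay": -0.2,"az": 0,"grip": 0},{"x": 64.4,"y": 0.5,"z": 26.7,"ax": 0.004,"ay": -0.2,"az": 0,"grip": 0},{"x": 64.4,"y": 0.5,"z": 26.7,"ax": 0.004,"ay": -0.2,"az": 0,"grip": 0},{"x": 64.4,"y": 0.5,"z": 26.7,"ax": 0.004,"ay": -0.2,"az": 0,"grip": 0},{"x": 64.4,"y": 0.5,"z": 26.7,"ax": 0.004,"ay": -0.2,"az": 0,"grip": 0},{"x": 64.4,"y": 0.5,"z": 26.7,"ax": 0.004,"ay": -0.2,"az": 0,"grip": 0},{"x": 64.4,"y": 0.5,"z": 26.7,"ax": 0.004,"ay": -0.2,"az": 0,"grip": 0},{"x": 64.4,"y": 0.5,"z": 26.7,"ax": 0.004,"ay": -0.2,"az": 0,"grip": 0}])

```text
time_s: 25.65
eef_pos: [0.3858, 0.2423, 0.1626]
eef_rot: [0.505, -0.504, -0.493, 0.498]
wrist_force: [0.3, -0.3, 0.2]
opening: 1.001
```

Run:
```python
from h import *
vision.camera('top');plan((.39,.239,.16,89));im=vision.camera('wrist');plan()
save('w24.png',im)
```

```text
t 25.7 p [0.3864 0.2416 0.1628] yaw 88.96 open 1.001
(0.39, 0.239, 0.16, 89) xyz cm [-0.25  0.28 -0.37] rot [-0.005 -0.001 -0.004] rows>= 0.1
t 25.75 p [0.3871 0.2401 0.1631] yaw 88.88 open 1.0
```

View pics/w24.png

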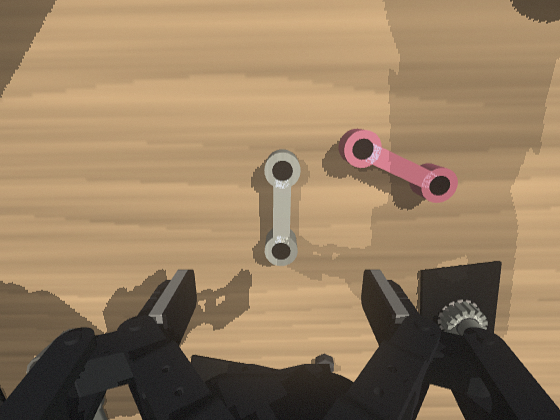

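Run:
```python
from h import *
im=cv2.imread('pics/w24.png')
def dot(u,v,r=11):
    g=im[v-r:v+r+1,u-r:u+r+1].max(-1).astype(int);m=(g<80).astype(np.uint8)
    k,l,s,c=cv2.connectedComponentsWithStats(m);i=l[r,r];print('dot',s[i,4],c[i]+[u-r,v-r]);return c[i]+[u-r,v-r]
a=ray('wrist',dot(282,171),.026);b=ray('wrist',dot(281,250),.026)
d=b-a;print(a,b,(a+b)/2,np.degrees(np.arctan2(d[1],d[0])),np.linalg.norm(d))
print('pink',ray('wrist',(362,149),.026),ray('wrist',(439,185),.026))
c=(a+b)/2
for i in range(1): plan((c[0],c[1],.033,89))
```

```text
dot 304 [282.05592105 170.24671053]
dot 231 [280.56277056 250.72294372]
[0.35151436 0.24293813 0.026     ] [0.42991579 0.24029703 0.026     ] [0.39071508 0.24161758 0.026     ] -1.9293908641336583 0.07844589988899825
pink [0.33434509 0.3120453  0.026     ] [0.36732099 0.38306183 0.026     ]
t 25.75 p [0.3871 0.2401 0.1631] yaw 88.88 open 1.0
(np.float64(0.39071507609178147), np.float64(0.24161757799200137), 0.033, 89) xyz cm [ 0.22 13.   -0.42] rot [-0.005 -0.002 -0.005] rows>= 2.1
```

Emit:
apply_moves(increments=[{"x": 0.2,"y": 5,"z": -0.35,"ax": -0.003,"ay": 0.014,"az": -0.003,"grip": 0},{"x": 0.2,"y": 10,"z": -0.35,"ax": -0.003,"ay": 0.014,"az": -0.003,"grip": 0},{"x": 0.2,"y": 12.2,"z": -0.35,"ax": -0.003,"ay": 0.014,"az": -0.003,"grip": 0},{"x": 0.2,"y": 12.2,"z": -0.35,"ax": -0.003,"ay": 0.014,"az": -0.003,"grip": 0},{"x": 0.2,"y": 12.2,"z": -0.35,"ax": -0.003,"ay": 0.014,"az": -0.003,"grip": 1},{"x": 0.2,"y": 12.2,"z": -0.35,"ax": -0.003,"ay": 0.014,"az": -0.003,"grip": 1},{"x": 0.2,"y": 12.2,"z": -0.35,"ax": -0.003,"ay": 0.014,"az": -0.003,"grip": 1},{"x": 0.2,"y": 12.2,"z": -0.35,"ax": -0.003,"ay": 0.014,"az": -0.003,"grip": 1},{"x": 0.2,"y": 12.2,"z": -0.35,"ax": -0.003,"ay": 0.014,"az": -0.003,"grip": 1},{"x": 0.2,"y": 12.2,"z": -0.35,"ax": -0.003,"ay": 0.014,"az": -0.003,"grip": 1},{"x": 0.2,"y": 12.2,"z": -0.35,"ax": -0.003,"ay": 0.014,"az": -0.003,"grip": 1}])

```text
time_s: 27.12
eef_pos: [0.3907, 0.2418, 0.042]
eef_rot: [-0.508, 0.508, 0.491, -0.492]
wrist_force: [-0.3, 0.1, 5.8]
opening: 0.165
```

Run:
```python
from h import *
plan((.46,.1,.22,89),(.71,-.16,.2,89)); print(pose()[2]['wrist_force'])
im=vision.camera('wrist');save('w25.png',im)
```

```text
t 27.12 p [0.3907 0.2418 0.042 ] yaw 88.11 open 0.165
(0.46, 0.1, 0.22, 89) xyz cm [-13.97 -17.78  -7.39] rot [-0.    -0.016 -0.001] rows>= 3.8
(0.71, -0.16, 0.2, 89) xyz cm [-39.12 -15.75 -33.24] rot [-0.    -0.016 -0.001] rows>= 8.6
[-0.30305071  0.14020926  5.82885259]
```

View pics/w25.png

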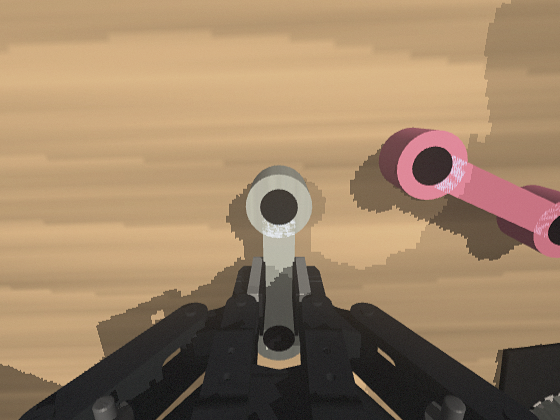

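Emit:
apply_moves(increments=[{"x": 0,"y": -5,"z": 0,"ax": 0,"ay": 0,"az": 0,"grip": 1},{"x": 0,"y": -11,"z": 0,"ax": 0,"ay": 0,"az": 0,"grip": 1},{"x": -39,"y": -16.5,"z": -35.7,"ax": 0,"ay": -0.06,"az": 0,"grip": 1},{"x": -39,"y": -16.5,"z": -35.7,"ax": 0,"ay": -0.06,"az": 0,"grip": 1},{"x": -39,"y": -16.5,"z": -35.7,"ax": 0,"ay": -0.06,"az": 0,"grip": 1},{"x": -39,"y": -16.5,"z": -35.7,"ax": 0,"ay": -0.06,"az": 0,"grip": 1},{"x": -39,"y": -16.5,"z": -35.7,"ax": 0,"ay": -0.06,"az": 0,"grip": 1},{"x": -39,"y": -16.5,"z": -35.7,"ax": 0,"ay": -0.06,"az": 0,"grip": 1},{"x": -39,"y": -16.5,"z": -35.7,"ax": 0,"ay": -0.06,"az": 0,"grip": 1},{"x": -39,"y": -16.5,"z": -35.7,"ax": 0,"ay": -0.06,"az": 0,"grip": 1},{"x": -39,"y": -16.5,"z": -35.7,"ax": 0,"ay": -0.06,"az": 0,"grip": 1},{"x": -39,"y": -16.5,"z": -35.7,"ax": 0,"ay": -0.06,"az": 0,"grip": 1}])

```text
time_s: 28.68
eef_pos: [0.7351, -0.1619, 0.2063]
eef_rot: [0.494, -0.494, -0.506, 0.507]
wrist_force: [0.5, 0.9, -2.5]
opening: 0.165
```

Emit:
apply_moves(increments=[{"x": 0,"y": 0,"z": 0,"ax": 0,"ay": 0,"az": 0,"grip": 1},{"x": 0,"y": 0,"z": 0,"ax": 0,"ay": 0,"az": 0,"grip": 1}])

```text
time_s: 28.92
eef_pos: [0.7343, -0.1606, 0.2058]
eef_rot: [0.494, -0.493, -0.506, 0.507]
wrist_force: [-0.3, -0.5, -2.4]
opening: 0.16
```

Run:
```python
from h import *
plan((.735,-.16,.2,92));P=vision.camera_params('wrist');im=vision.camera('wrist');save('w26.png',im)
white('wrist',im,(.627,-.16),.005,P,rad=.065)
plan()
```

```text
t 28.93 p [ 0.7343 -0.1606  0.2058] yaw 91.46 open 0.16
(0.735, -0.16, 0.2, 92) xyz cm [ 0.06  0.58 -0.07] rot [-0.002 -0.009 -0.001] rows>= 0.1
white n 3170 mean [ 0.6269 -0.1605] sd mm [ 8.4 34.5] axis deg -176.51 rect [ 631.6 -160.4] [114.6  36. ] 3.5
t 28.98 p [ 0.7345 -0.1607  0.2061] yaw 91.47 open 0.164
```

View pics/w26.png

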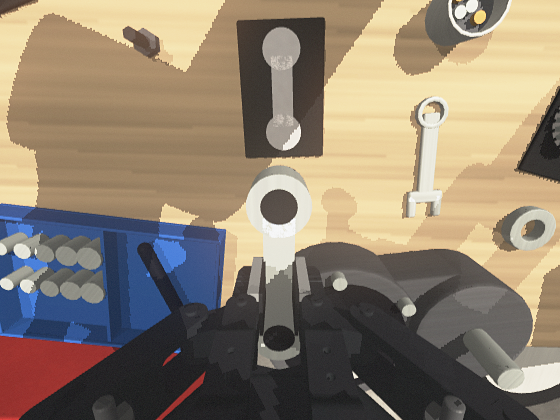

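Run:
```python
from h import *
im=cv2.imread('pics/w26.png');P=vision.camera_params('wrist');p,R,o=pose()
f=lambda u,v,z: ray('wrist',(u,v),z,P)
def dot(u,v,r=11):
    g=im[v-r:v+r+1,u-r:u+r+1].max(-1).astype(int);m=(g<80).astype(np.uint8)
    k,l,s,c=cv2.connectedComponentsWithStats(m);i=l[r,r];print('dot',s[i,4],c[i]+[u-r,v-r]);return c[i]+[u-r,v-r]
z=p[2]-.016
H=f(*dot(279,207,19),z);ang=lambda d:np.degrees(np.arctan2(d[1],d[0]))
for v in (335,337,339):
    G=f(279,v,z);print(H,G,(H+G)/2,ang(G-H),np.linalg.norm(G-H))
# white eye fit, from binary w/ lower threshold
m=(im.min(-1)>95)
for box in [(255,20,310,80),(260,108,310,156)]:
    x0,y0,x1,y1=box;mm=np.zeros(m.shape,np.uint8);mm[y0:y1,x0:x1]=m[y0:y1,x0:x1]
    ys,xs=np.nonzero(mm);print(box,xs.min(),xs.max(),ys.min(),ys.max())
save('c26.png',cv2.resize(im[10:165,225:335,::-1],None,fx=3.8,fy=3.8,interpolation=cv2.INTER_CUBIC))
```

```text
dot 1485 [279.10572391 207.26329966]
[ 0.69467547 -0.16155112  0.19010279] [ 0.77085905 -0.15958019  0.19010279] [ 0.73276726 -0.16056565  0.19010279] 1.4819571940195153 0.0762090720884461
[ 0.69467547 -0.16155112  0.19010279] [ 0.77226274 -0.15954293  0.19010279] [ 0.73346911 -0.16054702  0.19010279] 1.482653402773646 0.07761325920832512
[ 0.69467547 -0.16155112  0.19010279] [ 0.77367411 -0.15950547  0.19010279] [ 0.73417479 -0.16052829  0.19010279] 1.4833284721394546 0.07902512172666974
(255, 20, 310, 80) 262 300 27 79
(260, 108, 310, 156) 266 300 108 150
```

View pics/c26.png

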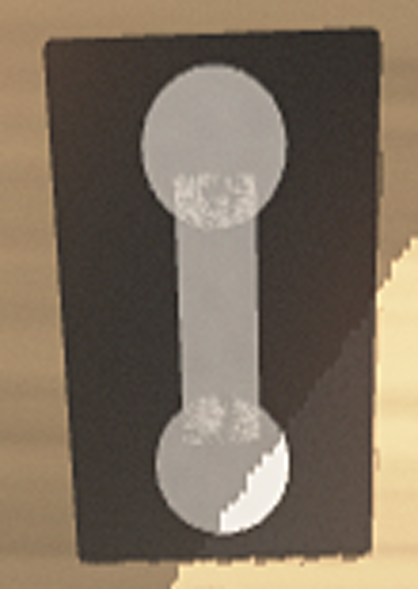

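Run:
```python
from h import *
P=vision.camera_params('wrist');p,R,o=pose()
f=lambda u,v,z=.005: ray('wrist',((u+.5)/3.8-.5+225,(v+.5)/3.8-.5+10),z,P)
a,b=f(214.5,147),f(223,467);d=b-a;print((a+b)/2,np.degrees(np.arctan2(d[1],d[0])),np.linalg.norm(d))
a,b=f(214.5,64),f(224,534);print(a,b,(a+b)/2,np.linalg.norm(a-b))
q=[f(45,42),f(378,30),f(372,558),f(80,563)]
q=np.array(q);print(q.mean(0),[np.degrees(np.arctan2(*(v)[[1,0]])) for v in (q[2]-q[1],q[3]-q[0])],[np.linalg.norm(q[i]-q[i-1]) for i in range(4)])
c=np.array([.6315,-.1604]);D=c-np.array([.7335,-.1605]);print(R[:2].T@D*100)
```

```text
[ 0.63133564 -0.16009793  0.005     ] 3.3672559888378393 0.07913229422438527
[ 0.57341461 -0.16295316  0.005     ] [ 0.68920827 -0.15691457  0.005     ] [ 0.63131144 -0.15993387  0.005     ] 0.11595101161741656
[ 0.63202833 -0.16004781  0.005     ] [np.float64(3.6126593592679708), np.float64(3.290735895774605)] [np.float64(0.1289497844776777), np.float64(0.08283254186901738), np.float64(0.13005338100500824), np.float64(0.08357157148467172)]
[ 0.27153995  0.01809336 10.1963738 ]
```

Emit:
apply_moves(increments=[{"x": 0.28,"y": 0,"z": 6,"ax": 0,"ay": -0.033,"az": 0,"grip": 1},{"x": 0.28,"y": 2,"z": 10.2,"ax": 0,"ay": -0.033,"az": 0,"grip": 1},{"x": 0.28,"y": 7,"z": 10.2,"ax": 0,"ay": -0.033,"az": 0,"grip": 1},{"x": 0.28,"y": 12.5,"z": 10.2,"ax": 0,"ay": -0.033,"az": 0,"grip": 1},{"x": 0.28,"y": 12.5,"z": 10.2,"ax": 0,"ay": -0.033,"az": 0,"grip": 1},{"x": 0.28,"y": 12.5,"z": 10.2,"ax": 0,"ay": -0.033,"az": 0,"grip": 1}])

```text
time_s: 29.72
eef_pos: [0.6335, -0.1606, 0.0834]
eef_rot: [0.484, -0.486, -0.514, 0.515]
wrist_force: [0.1, -0.0, -0.8]
opening: 0.163
```

```bash
cat >> h.py <<'E'
def outline_link(g=0):
    im=np.zeros((600,1400),np.uint8);s=10
    for e in(-39,39): cv2.circle(im,(int(700+e*s),300),int((16+g)*s),1,-1)
    cv2.rectangle(im,(700-390,300-int((8+g)*s)),(700+390,300+int((8+g)*s)),1,-1)
    c=cv2.findContours(im,cv2.RETR_EXTERNAL,cv2.CHAIN_APPROX_NONE)[0][0][:,0]
    return (c[::6]-[700,300])/s/1000
def ov_link(name,pad,pang,link,lang,zl):
    P=vision.camera_params('wrist');im0=vision.camera('wrist');s=2.8;off=np.array([170,100])
    im=cv2.resize(im0[100:310,170:390],None,fx=s,fy=s,interpolation=cv2.INTER_CUBIC)
    draw(im,outline_link(2.5),pad,pang,.005,P,(255,0,0),s,off)
    draw(im,outline_link(0),link,lang,zl,P,(0,200,0),s,off)
    save(name,im)
E
python3 - <<'E'
from h import *
plan();vision.camera('top');plan();p,R,o=pose()
link=p[:2]+[-.001,0]
ov_link('o27.png',(.6315,-.1602),3.4,link,3.4,p[2]-.016)
E
```

```text
t 29.73 p [ 0.6335 -0.1606  0.0834] yaw 93.4 open 0.163
t 29.77 p [ 0.6342 -0.1611  0.0845] yaw 93.39 open 0.161
```

View pics/o27.png

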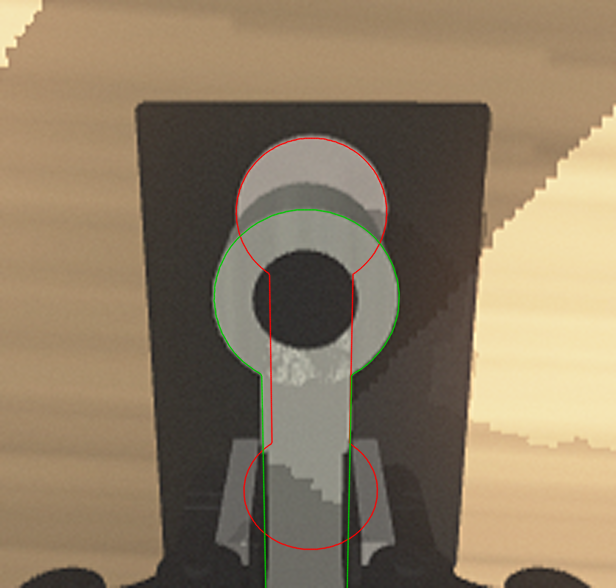

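Emit:
apply_moves(increments=[{"x": 0.1,"y": 2,"z": 0.16,"ax": 0,"ay": 0,"az": 0,"grip": 1},{"x": 0.1,"y": 3.2,"z": 0.16,"ax": 0,"ay": 0,"az": 0,"grip": 1},{"x": 0.1,"y": 3.4,"z": 0.16,"ax": 0,"ay": 0,"az": 0,"grip": 1},{"x": 0.1,"y": 3.4,"z": 0.16,"ax": 0,"ay": 0,"az": 0,"grip": 1}])

```text
time_s: 30.32
eef_pos: [0.6327, -0.1604, 0.0502]
eef_rot: [0.484, -0.486, -0.514, 0.515]
wrist_force: [0.5, -0.0, -2.0]
opening: 0.162
```

Run:
```python
from h import *
plan();vision.camera('top');plan();p,R,o=pose();print(o['wrist_force'])
ov_link('o28.png',(.6315,-.1602),3.4,p[:2]+[-.001,0],3.4,p[2]-.016)
```

```text
t 30.32 p [ 0.6327 -0.1604  0.0502] yaw 93.39 open 0.162
t 30.38 p [ 0.633  -0.1605  0.0507] yaw 93.39 open 0.162
[ 0.58984059 -0.26699372 -1.90309296]
```

View pics/o28.png

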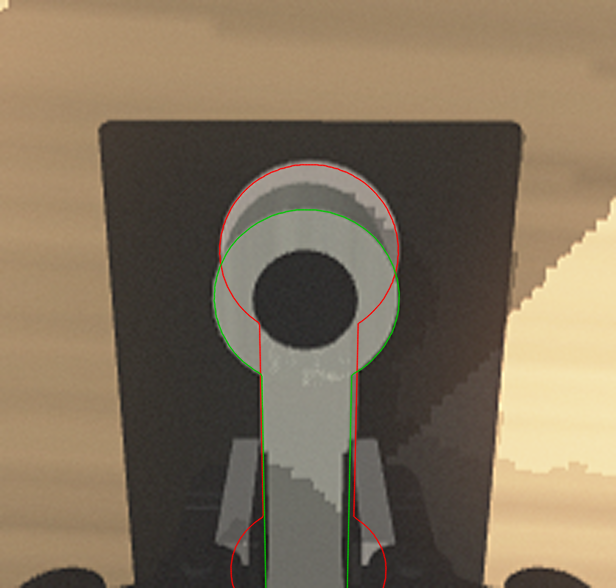

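Emit:
apply_moves(increments=[{"x": 0.03,"y": 0.1,"z": 0.12,"ax": 0,"ay": 0,"az": 0,"grip": 1},{"x": 0.03,"y": 0.3,"z": 0.12,"ax": 0,"ay": 0,"az": 0,"grip": 1},{"x": 0.03,"y": 0.38,"z": 0.12,"ax": 0,"ay": 0,"az": 0,"grip": 1},{"x": 0.03,"y": 0.38,"z": 0.12,"ax": 0,"ay": 0,"az": 0,"grip": 1}])

```text
time_s: 30.92
eef_pos: [0.6319, -0.1604, 0.0472]
eef_rot: [0.483, -0.487, -0.515, 0.515]
wrist_force: [0.1, 0.1, -2.8]
opening: 0.163
```

Run:
```python
from h import *
plan();vision.camera('top');plan();p,R,o=pose();print(o['wrist_force'])
ov_link('o29.png',(.631,-.1602),3.4,p[:2]+[-.001,0],3.4,p[2]-.016)
```

```text
t 30.93 p [ 0.6319 -0.1604  0.0472] yaw 93.39 open 0.163
t 30.98 p [ 0.6319 -0.1604  0.0472] yaw 93.38 open 0.165
[-0.57202351 -0.31104128 -3.05790293]
```

View pics/o29.png

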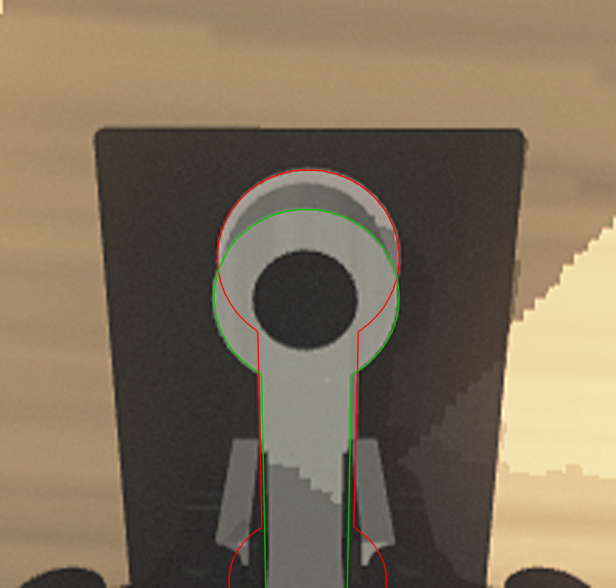

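Emit:
apply_moves(increments=[{"x": 0,"y": 0.1,"z": 0,"ax": 0,"ay": 0,"az": 0,"grip": 1},{"x": 0,"y": 0.15,"z": 0,"ax": 0,"ay": 0,"az": 0,"grip": 1},{"x": 0,"y": 0.15,"z": 0,"ax": 0,"ay": 0,"az": 0,"grip": 1}])

```text
time_s: 31.4
eef_pos: [0.6321, -0.1605, 0.0471]
eef_rot: [0.483, -0.487, -0.515, 0.515]
wrist_force: [-5.0, 1.2, 7.6]
opening: 0.159
```

Contact made; release and rise.

Emit:
apply_moves(increments=[{"x": 0,"y": 0,"z": 0,"ax": 0,"ay": 0,"az": 0,"grip": 0},{"x": 0,"y": 0,"z": 0,"ax": 0,"ay": 0,"az": 0,"grip": 0},{"x": 0,"y": 0,"z": 0,"ax": 0,"ay": 0,"az": 0,"grip": 0},{"x": 0,"y": 0,"z": 0,"ax": 0,"ay": 0,"az": 0,"grip": 0},{"x": 0,"y": -4,"z": 0,"ax": 0,"ay": 0,"az": 0,"grip": 0},{"x": 0,"y": -10,"z": 0,"ax": 0,"ay": 0,"az": 0,"grip": 0},{"x": 0,"y": -13,"z": 0,"ax": 0,"ay": 0,"az": 0,"grip": 0},{"x": 0,"y": -13,"z": 0,"ax": 0,"ay": 0,"az": 0,"grip": 0}])

```text
time_s: 32.4
eef_pos: [0.6336, -0.1608, 0.1808]
eef_rot: [-0.481, 0.489, 0.515, -0.514]
wrist_force: [0.4, -0.8, 0.2]
opening: 1.002
```

Run:
```python
from h import *
p,R,o=pose();print(p)
ov_link('o30.png',(.631,-.1602),3.4,(.631,-.1602),3.4,.031)
save('t30.png',vision.camera('top'))
```

```text
[ 0.63355205 -0.16078479  0.18084949]
```

View pics/o30.png

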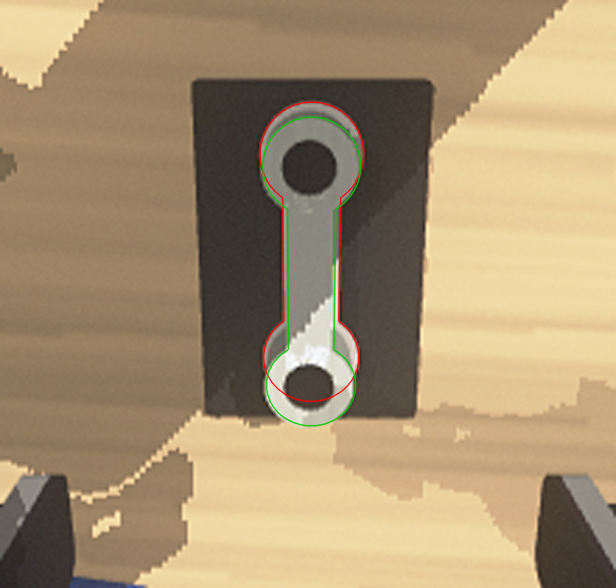

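View pics/t30.png

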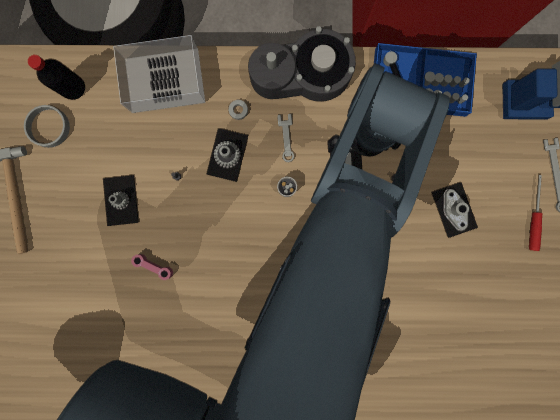

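```bash
python3 -c "
from h import *
print(ticket.hand_in())"
```

```text
the job is handed in; nothing more can be done
None
```

I set the large gear, small gear, flange and grey link bar down on their own pads in that order, and handed the job in at about 32.5 s.

| Part | Last check | Centre on outline |
|---|---|---|
| Large gear | wrist-camera measurement after release | within about 1 mm |
| Small gear | wrist picture after release, judged by eye; the gap to the outline looked even | about 1 mm |
| Flange | outline overlaid on the wrist picture after release, angle matching | within about 1 mm |
| Link bar | outline overlaid on the wrist picture after release, angle matching | within about 1 mm |

- **Contact:** each part was lowered onto its pad before the jaws opened. The force readings showed clear contact for the small gear and the link. They were less decisive for the large gear and the flange, and I lowered those about 1 mm further before opening.
- **Left alone:** in the last top picture the cup is at its starting pixel, about (287, 186), and the pink look-alike is where it was. The gripper is open and clear, with the tool at 0.18 m above the bench.
- **Disagreements:** pad positions from the wrist camera differed from the top and side cameras by 2 to 4 mm in x. I aligned each part to its outline within the wrist view alone, so that offset largely cancels. In the last top picture the arm hid the link bar's pad, so only the wrist camera confirms that placing.

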